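# Load the last inspected board into the wash rack and lock its hold-down comb

## Task

Take the circuit board that stands alone in the small black stand and put it in the one empty slot of the wash rack, fully down and with its components facing the same way as on the other boards. Then lower the blue-toothed hold-down comb onto the rack so that every tooth goes down between the boards, and the steel bar lies fully home in the saddles of both end posts. Finally swing both red-pinned latches right across the ends of the bar; leave the other boards standing in their slots and do not disturb the other things on the bench.

Things in the scene. Friction and masses are not known exactly. Their poses are not given: they have to be found in the camera images.
- rack: Fixed wash rack, 6 vertical slots. Origin: centre of the underside of its steel base plate, 116 (x) x 200 (y) x 8 mm, on the bench; z up. White slotted rails along y at |x| = 27 to 39 mm take boards standing in the x-z plane at y = -50, -30, -10, 10, 30, 50 mm. Boards stand on the base plate (z = 8) and reach z = 108 mm. End posts 10 mm thick at y = 80 and -80 mm
- rack_seat (a point): Middle between the floors of the saddles on the rack's two end posts, 109.5 mm above the bench, where the middle of the underside of the comb's bar belongs; axes as the rack's. Saddles are 30 mm wide (x) with cheeks 10.5 mm high, open above; the posts reach 33 mm out to +x, 25 mm to -x, and 120 mm up
- free_slot: The rack's one empty slot: point where the middle of a seated board's lower edge belongs (8 mm above the bench); axes as the rack's, slot plane x-z. Slots are 4.5 mm wide, straight up to 55 mm above the bench, with 45 degree lead-in gables up to 63 mm
- board: The inspected board in the black stand: green, 64 mm wide (x), 2.4 thick (y), 100 tall (z), about 80 g, upright. Origin: middle of its lower edge. Components (up to 8 mm proud, within 25 mm of the middle) are on its +y face; the boards in the rack have theirs on the rack's +y side. Grip it over its two upright side edges, 64 mm apart, in the top 35 mm (clear of the rails)
- board_face (a point): Point 20 mm out from the middle of the component face of that board (marks the component side)
- stand: Small black bench stand, fixed: 90 x 90 mm, origin at the centre of its underside, three slots at 20 mm pitch; the board stands in the middle one, lower edge 8 mm above the bench. Rails reach 46 mm up. Axes as the board's at the start
- rack_board1: Board already in the rack (same make as the inspected board); origin in the middle of its lower edge, axes as the rack's
- rack_board2: Board already in the rack (same make as the inspected board); origin in the middle of its lower edge, axes as the rack's
- rack_board3: Board already in the rack (same make as the inspected board); origin in the middle of its lower edge, axes as the rack's
- rack_board4: Board already in the rack (same make as the inspected board); origin in the middle of its lower edge, axes as the rack's
- rack_board5: Board already in the rack (same make as the inspected board); origin in the middle of its lower edge, axes as the rack's
- comb: Hold-down comb on the bench, teeth down, about 220 g, same either way round. Origin midway along, at tooth-tip level; y along it, z up. 7 blue teeth at 20 mm pitch, 13.75 mm long, pointed, notches 4.5 mm. Steel bar 24 (x) x 190 (y) x 10 mm, underside at z = 13.75. Handle rib over its middle: 12 mm thick (x), 60 long (y), z = 23.75 to 58.75. Home, the origin is 95.75 mm above the bench
- latch_left (a joint): Swing latch at the rack's +y end, turning about a vertical pivot at x = 24, y = 80 mm (rack frame), radians: 0 = closed, straight across the saddle towards rack -x, 1.5 mm above the seated bar; 1.57 = pointing outward along rack +y; up to 2.2 = open, leaning to +x. Turns easily (0.5 N at the pin) and stays where it is left
- latch_right (a joint): Swing latch on the end post at the rack's -y end, mirror image: pivot at x = 24, y = -80 mm, 0 = closed across the saddle, about 1.57 = pointing outward along the rack's -y, up to 2.2 = open
- latch_left_pin (a point): Centre of the top of the left latch's upright round red pin (12 mm diameter, 30 mm tall, 42 mm from the pivot); its top is 156 mm above the bench
- latch_right_pin (a point): Centre of the top of the right latch's upright round red pin, same sizes
- latch_left_pivot (a point): Pivot of the left latch, on the underside of its bar (121 mm above the bench); the bar is 5 mm thick and 12 mm wide
- latch_right_pivot (a point): Pivot of the right latch, likewise
- flux_bottle: White closed bottle, 48 mm diameter, 120 mm tall, bystander; origin under its centre
- parts_bin: Red open parts bin, 130 x 90 x 50 mm, bystander; origin under its centre
- solder_reel: Grey reel, 64 mm diameter, 45 mm tall, bystander; origin under its centre
- brush: Brush, 160 mm long, lying flat, bystander; origin under its middle
Not all that is in view belongs to the job. What is shaped like the rack_board3 but orange is not meant. There is more than one size of the rack; the job needs the larger.

How it is judged:
By the outcome, as a careful person would: the job done as asked, in the order asked, and still so for the second after the job is handed in, with the robot touching nothing.
It also fails if it takes over 72 s, if anything falls off the work surface, if the arm or the gripper's body presses on something with over 40 N, if the wrist force passes 120 N, or if a joint passes its speed limit or range.

## Robot

A 6-joint arm with a two-finger parallel gripper is mounted at the origin on the work surface. World frame = base frame: x ahead of the robot, y to its left, z up, the work surface at z = 0. Lengths are in mm, angles in degrees, forces in N, time in s.
With the tool pointing down it reaches from about 300 to 850 mm from the base axis. Payload 4.2 kg.
Tool frame: the origin (TCP) lies midway between the tips of the shut fingers; the grasp point (between the pads) lies 19 mm behind it (env.grasp_offset is the distance from the TCP to the grasp point, in mm); z points along the fingers, y is the line along which they close (so a half turn about z gives the same grasp; the last joint's range is limited). The gripper opens to 91 mm and grips with 3 to 60 N. Pads are 32 mm wide; open, the fingers measure 118 mm over their backs; the gripper's body (76 mm by 178 mm) begins 60 mm behind the grasp point.
Start: joints at [-76.089, 18.312, 89.639, -0, 72.044, -1.146], TCP at [149.38, -555.277, 175.276] pointing down, gripper open.
Joint ranges: [-177.97, 177.97], [-48.28, 115.42], [12.27, 149.76], [-77.06, 257.06], [2.81, 150.46], [-146.56, 146.56]. Speed limits (degrees/s): [147.25, 147.25, 180, 180, 180, 180].

## Interface

Orientations are given as [roll, pitch, yaw] about the fixed x, y, z axes, in that order (R = Rz(yaw) Ry(pitch) Rx(roll)).
In Python, from workcell import env, optics gives the robot as it stands. The module is installed in compiled form; this text tells all that it offers.
- The arm moves only by the tool send_rows, never from a script. Its argument "targets" is a list that holds one entry, the list of rows, each a list of 7 numbers: the turn, a rotation vector about the world's x, y, z scaled (see below), then the shift along the world's x, y, z scaled (see below), then the closure, from -1 (fully open) to 1 (shut). In form: [[[rx, ry, rz, x, y, z, gripper], ...]]. A call has 1 to 12 rows; each row shifts and turns the commanded pose from where the row before left it; what a row does not reach is not made up. The controller multiplies each number of a shift by 0.2 m and each number of a turn by pi/2 rad. A row lasts 1/10 s, in which the tool goes at most 50 mm and 8.59 degrees, less where a joint would pass 70% of its speed; a pose out of reach is approached as far as the arm can. A call with a number of a shift or a turn outside -1 to 1 is refused whole. A call with a gripper value outside its range is refused whole. The fingers move at their own pace and stop on an object; "grip_force" is the grip in N (left out, the last holds). Time passes only in rows, so rows that do not move let the fingers close. It gives the time, the measured TCP pose, the force, the opening and the grip force at its end, in the units of the state.
- env.state(): the state, without advancing time (a new reading comes with each control period).
- optics.grab_frame(name): name is "scene" or "top" or "wrist"; returns (picture, depth): 420x560x3 uint8, red, green, blue; 420x560 float32, mm along the optical axis (not along the pixel's ray), 0 where there is no reading.
- optics.camera_info(name): a dict with "camera_matrix" (3x3 intrinsics, pixels), "R" (3x3) and "t" (3): a world point X has camera coordinates R X + t; the wrist camera has in their place "mount" (4x4, takes a point from camera to tool coordinates, whose origin is the TCP and whose axes are the flange's). Camera axes: x right, y down, z forward; pixel columns grow to the right and rows downward; lengths in mm; the calibration is good to about 2 mm. A picture is of the moment at which its call begins: read the wrist's pose just before it. camera_info takes no time and is no camera call.
- env.job_done(): hands the job in; it is judged then, once.
Trained networks look in the newest picture that a camera, given by its name, has taken for a name from the list of things; names that differ only in an ending like _2 or _b are one class to them, and where a whole thing is asked for, a point or a joint stands for the part that bears it (a point fixed in the world has none). Each returns a list of dicts, best first, with "conf" (0 to 1); they miss things now and then, are a little off and sometimes report something else, mostly with a low value. They report only what shows in the picture. A call takes as long as a camera call. They do not tell look-alikes from the thing itself.
- optics.silhouettes(camera, name): "mask" (420x560 bool, what is visible of it) and "at" ([column, row] in pixels, amid what is visible of it).
- optics.place_of(camera, name): "at" ([column, row] in pixels: a listed point, or the origin of a listed thing).
The state is a dict: "time_s": time; "qpos": joint angles; "qvel": joint speeds; "effort": joint torques, N m; "ee_pos": TCP position; "ee_rot": TCP orientation; "force": force on the tool from outside, world axes, zero at the start; "torque": the same for the moment, N m; "gripper_width": finger opening in mm; "gripper_force": force on a finger pad.
Only numpy, scipy, OpenCV 4.12 (cv2) and the standard library are available. Lean on these libraries where they do the work, as an engineer would, in place of code of your own. Each camera call takes 0.05 s, during which the arm holds its last target. There are 200 camera calls.

## Working session

There is one attempt and no reset: what is moved stays moved. The work goes in short steps, Python scripts to look and compute and a tool call to move; the robot and the scene stay as the last step left them, time stands still between calls to the robot, and variables do not carry over. Pictures are saved under pics/ and viewed, at most 10 in all, crops included, and the job is handed in when it is done.

Besides the shell and the picture viewer there is one more tool, called after ">>>" as a command line: name --argument value ..., lists and objects as JSON in quotes. send_rows: Moves the arm, as the interface text tells. Its arguments: {"type":"object","properties":{"targets":{"type":"array"},"grip_force":{"type":"number"}},"required":["targets"]}

```bash
mkdir -p pics
cat > h.py <<'E'
import numpy as np, cv2
from workcell import env, optics
from scipy.spatial.transform import Rotation as Ro
def cam(name):
    c=optics.camera_info(name); K=np.array(c["camera_matrix"])
    if "mount" in c:
        s=env.state(); M=np.array(c["mount"])
        T=np.eye(4);T[:3,:3]=Ro.from_euler('xyz',s["ee_rot"],degrees=True).as_matrix();T[:3,3]=s["ee_pos"]
        W=T@M; return K,W[:3,:3],W[:3,3]
    R=np.array(c["R"]);t=np.array(c["t"]); return K,R.T,-R.T@t
def ray(c,uv,z):
    K,R,o=c; d=R@np.linalg.solve(K,[uv[0],uv[1],1.]); return o+d*(z-o[2])/d[2]
def cloud(c,dep):
    K,R,o=c; v,u=np.mgrid[:dep.shape[0],:dep.shape[1]]
    p=np.stack([(u-K[0,2])/K[0,0]*dep,(v-K[1,2])/K[1,1]*dep,dep],-1)
    P=p@R.T+o; P[dep<=0]=np.nan; return P
def proj(c,X):
    K,R,o=c; p=K@(R.T@(np.array(X,float)-o)); return p[:2]/p[2]
E
python3 - <<'E'
from h import *
s=env.state(); print(s["ee_pos"],s["ee_rot"],s["gripper_width"])
for n in ("top","scene"):
    c=cam(n); im,d=optics.grab_frame(n); np.savez(f"{n}.npz",im=im,d=d)
    cv2.imwrite(f"pics/{n}0.png",im[:,:,::-1]); print(n,c[2].round(),c[1].round(2).tolist(),c[0][0,0])
E
```

```text
[ 149.24204496 -554.71444471  174.43059838] [-1.7990109e+02 -1.8488018e-03  1.5056896e+01] 91.15376872340525
top [ 471.  -36. 1355.] [[-0.01, -1.0, 0.07], [-1.0, 0.01, -0.02], [0.02, -0.07, -1.0]] 465.80378092984535
scene [1011.  706.  808.] [[-0.83, 0.35, -0.43], [0.55, 0.51, -0.66], [-0.01, -0.79, -0.61]] 465.7633126206173
```

View pics/top0.png

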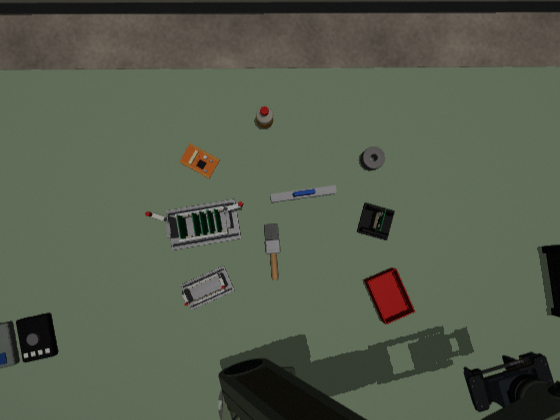

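View pics/scene0.png

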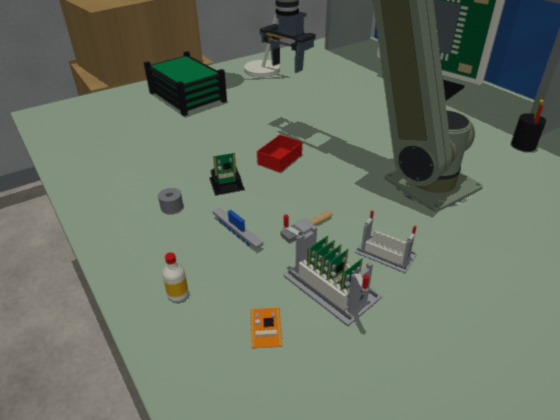

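Run:
```python
from h import *
c=cam("top"); z=np.load("top.npz")
H={"rack":0,"free_slot":8,"rack_seat":109.5,"board":8,"board_face":58,"stand":0,"comb":0,"latch_left_pin":156,"latch_right_pin":156,"latch_left_pivot":121,"latch_right_pivot":121,"rack_board3":8,"rack_board1":8,"flux_bottle":0,"solder_reel":0,"parts_bin":0,"brush":0}
for n,h in H.items():
    for r in optics.place_of("top",n)[:6]: print(n,round(r["conf"],2),np.round(r["at"],1),ray(c,r["at"],h).round(1))
P=cloud(c,z["d"]); np.save("ptop.npy",P)
```

```text
rack 0.95 [208.4 284.5] [338.6 141.8   0. ]
rack 0.83 [202.7 223.2] [515.1 157.6   0. ]
free_slot 0.35 [186.4 227. ] [504.5 203.3   8. ]
rack_seat 0.79 [202.9 290.6] [333.5 142.  109.5]
rack_seat 0.62 [197.4 224.2] [509.1 156.  109.5]
rack_seat 0.49 [375.6 220.5] [ 512.7 -320.9  109.5]
board 0.67 [373.2 218.5] [ 522.  -337.3    8. ]
board_face 0.7 [370.3 215.6] [ 528.3 -318.2   58. ]
stand 0.57 [375.1 221.8] [ 512.6 -344.4    0. ]
comb 0.61 [301.5 192.2] [ 601.9 -130.8    0. ]
latch_left_pin 0.6 [182.1 304.3] [305.1 188.1 156. ]
latch_left_pin 0.45 [146.6 214.6] [534.  278.7 156. ]
latch_right_pin 0.55 [240.6 199.5] [569.9  37.6 156. ]
latch_right_pin 0.47 [223.2 287.2] [346.4  83.8 156. ]
latch_left_pivot 0.53 [167.9 219.6] [521.9 231.9 121. ]
latch_left_pivot 0.5 [181.2 291.6] [333.1 196.9 121. ]
latch_right_pivot 0.48 [225.  205.6] [557.   81.2 121. ]
latch_right_pivot 0.39 [222.  273.7] [378.   90.2 121. ]
latch_right_pivot 0.34 [371.1 216.6] [ 522.8 -306.5  121. ]
rack_board3 0.68 [185.3 225.2] [509.8 206.5   8. ]
rack_board3 0.66 [199. 228.] [501.2 167.1   8. ]
rack_board3 0.65 [221.  218.4] [528.  103.7   8. ]
rack_board3 0.65 [182.4 153.1] [719.6 214.7   8. ]
rack_board3 0.53 [215.9 223.1] [514.7 118.5   8. ]
rack_board3 0.45 [209.2 222.1] [517.8 137.7   8. ]
rack_board1 0.68 [185.3 225.2] [509.8 206.5   8. ]
rack_board1 0.66 [199. 228.] [501.2 167.1   8. ]
rack_board1 0.65 [221.  218.4] [528.  103.7   8. ]
rack_board1 0.65 [182.4 153.1] [719.6 214.7   8. ]
rack_board1 0.53 [215.9 223.1] [514.7 118.5   8. ]
rack_board1 0.45 [209.2 222.1] [517.8 137.7   8. ]
flux_bottle 0.81 [267.5 120.1] [816.7 -34.    0. ]
solder_reel 0.74 [370.7 161.2] [ 691.1 -336.3    0. ]
solder_reel 0.41 [372.  218.8] [ 521.5 -335.5    0. ]
parts_bin 0.81 [382.  293.6] [ 304.8 -358.7    0. ]
brush 0.93 [270.8 250.4] [433.8 -38.9   0. ]
```

Top view: the large rack is at about (203,224) and the smaller rack at (207,287), which is not meant. The stand with the lone board is at (375,221), the comb at (303,194) and the orange lookalike at (200,161). Board candidates are the lone board in the stand (375,221), the boards in the large rack (185–221, 225), the orange one (200,161) and the dark crate at the edge (550,280). I choose the one in the stand.

Run:
```python
from h import *
print(np.array(optics.camera_info("wrist")["mount"]).round(3))
P=np.load("ptop.npy"); 
def show(lo,hi,x,y):
    m=(P[...,2]>lo)&(P[...,2]<hi)&(abs(P[...,0]-x)<120)&(abs(P[...,1]-y)<130); q=P[m][:,:2].astype(np.float32)
    print(lo,hi,len(q),cv2.minAreaRect(q) if len(q)>3 else q)
show(85,120,520,-337); show(4,60,515,-340); show(3,20,515,157); show(5,70,600,-131)
im=np.load("top.npz")["im"]; a=im[180:260,130:260]; b=im[190:250,345:405]
cv2.imwrite("pics/crop1.png",np.hstack([cv2.resize(a,(520,320),interpolation=2),cv2.resize(b,(280,320),interpolation=2)])[:,:,::-1])
```

```text
[[ 1.00000e-03 -9.62000e-01 -2.74000e-01  7.90150e+01]
 [ 1.00000e+00  1.00000e-03  0.00000e+00 -5.07000e-01]
 [-0.00000e+00 -2.74000e-01  9.62000e-01 -2.09258e+02]
 [ 0.00000e+00  0.00000e+00  0.00000e+00  1.00000e+00]]
85 120 68 ((517.3248291015625, -338.80816650390625), (6.39639139175415, 62.83197021484375), 73.78608703613281)
4 60 1394 ((514.986572265625, -340.22552490234375), (259.1745910644531, 238.86805725097656), 89.97781372070312)
3 20 2275 ((515.040283203125, 156.9200897216797), (239.38894653320312, 258.2776794433594), 0.053687065839767456)
5 70 1060 ((599.6156005859375, -130.706787109375), (237.36631774902344, 259.1714782714844), 0.15408800542354584)
```

View pics/crop1.png

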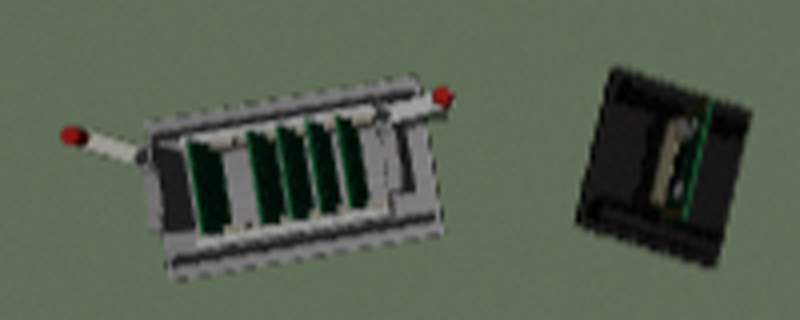

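>>> send_rows --targets '[[[0, 0, 0.09, 0.1, 0.08, 0.22, -1], [0, 0, 0.09, 0.2, 0.12, 0.08, -1], [0, 0, 0.09, 0.21, 0.12, 0, -1], [0, 0, 0.09, 0.21, 0.12, 0, -1], [0, 0, 0.09, 0.21, 0.12, 0, -1], [0, 0, 0.09, 0.21, 0.12, 0, -1], [0, 0, 0.09, 0.21, 0.12, 0, -1], [0, 0, 0, 0.2, 0.12, 0, -1], [0, 0, 0, 0.1, 0.1, 0, -1], [0, 0, 0, 0, 0, 0, -1]]]'

```text
time_s: 1.95
ee_pos: [481.7, -348.8, 234.1]
ee_rot: [180.0, -0.1, 72.0]
force: [-0.4, -0.9, -0.5]
gripper_width: 90.8
gripper_force: 0.0
```

The crop shows the lone board in the stand at right, components facing left (world +y). The empty slot in the rack is second from the left (rack y = +30). Both latches are open.

```bash
cat >> h.py <<'E'
def wrist(save=None):
    c=cam("wrist"); im,d=optics.grab_frame("wrist")
    if save: cv2.imwrite(save,im[:,:,::-1])
    return c,im,cloud(c,d)
def rect(P,lo,hi,x,y,r,im=None,f=None):
    m=(P[...,2]>lo)&(P[...,2]<hi)&(np.hypot(P[...,0]-x,P[...,1]-y)<r)
    if f is not None: m&=f(im.astype(int))
    m=cv2.morphologyEx(m.astype(np.uint8),cv2.MORPH_OPEN,np.ones((2,2)))>0
    q=P[m]; return len(q),cv2.minAreaRect(q[:,:2].astype(np.float32)),q[:,2].max()
E
python3 - <<'E'
from h import *
c,im,P=wrist("pics/w1.png"); s=env.state(); print(s["ee_pos"],s["ee_rot"])
print(rect(P,102,115,517,-339,60))
E
```

```text
[ 480.05266055 -350.38603923  234.19659122] [-1.79975330e+02  3.29705793e-03  7.19393429e+01]
(224, ((524.5762329101562, -352.201904296875), (22.625017166137695, 84.12698364257812), 72.07006072998047), np.float64(109.65358473810045))
```

View pics/w1.png

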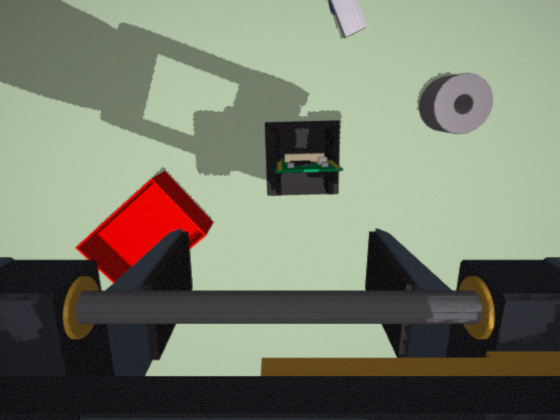

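The wrist view shows the stand at (302,157) and the board's green top edge from (277,170) to (342,169), nearly parallel to the finger line.

Run:
```python
from h import *
c,im,P=wrist()
g=lambda a:(a[...,1]>a[...,0]+40)&(a[...,1]>a[...,2]+25)
print(rect(P,95,115,517,-339,60,im,g))
m=g(im.astype(int))&(np.hypot(P[...,0]-517,P[...,1]+339)<60)
v,u=np.nonzero(m); print(u.min(),u.max(),len(u))
q=np.array([ray(c,(a,b),108) for a,b in zip(u,v)])[:,:2]
k=np.polyfit(u,v,1);a=ray(c,(u.min(),np.polyval(k,u.min())),108);b=ray(c,(u.max(),np.polyval(k,u.max())),108)
print((a+b)/2,np.linalg.norm(a-b),np.degrees(np.arctan2(*(b-a)[1::-1])))
```

```text
(245, ((523.8408203125, -351.97467041015625), (22.095439910888672, 82.70280456542969), 71.93701934814453), np.float64(109.71158753951329))
277 343 310
[ 516.57804196 -338.54329899  108.        ] 62.4467176090715 -18.087420098898036
```

>>> send_rows --targets '[[[0, 0, 0, 0.182, 0.06, 0, -1], [0, 0, 0, 0, 0, -0.15, -1], [0, 0, 0, 0, 0, -0.2, -1], [0, 0, 0, 0, 0, -0.2, -1], [0, 0, 0, 0, 0, -0.16, -1], [0, 0, 0, 0, 0, -0.1, -1], [0, 0, 0, 0, 0, 0, -1], [0, 0, 0, 0, 0, 0, 0.2], [0, 0, 0, 0, 0, 0, 0.5], [0, 0, 0, 0, 0, 0, 0.8], [0, 0, 0, 0, 0, 0, 0.8]]]' --grip_force 25

```text
time_s: 3.15
ee_pos: [515.9, -340.0, 73.8]
ee_rot: [179.9, 0.0, 71.8]
force: [-0.3, -0.1, 0.3]
gripper_width: 62.3
gripper_force: 0.0
```

>>> send_rows --targets '[[[0, 0, 0, 0, 0, 0, 0.8], [0, 0, 0, 0, 0, 0, 0.8], [0, 0, 0, 0, 0, 0.1, 0.8], [0, 0, 0, 0, 0, 0.2, 0.8], [0, 0, 0, 0, 0, 0.22, 0.8], [0, 0, 0, 0, 0, 0.22, 0.8], [0, 0, 0, 0, 0, 0.22, 0.8], [0, 0, 0, 0, 0, 0, 0.8]]]'

```text
time_s: 3.95
ee_pos: [518.2, -341.3, 272.1]
ee_rot: [179.2, 0.2, 71.8]
force: [0.0, 0.1, -0.3]
gripper_width: 9.1
gripper_force: 0.0
```

Run:
```python
from h import *
c,im,P=wrist("pics/w2.png"); s=env.state(); print(s["ee_pos"],s["ee_rot"],s["gripper_width"])
im,d=optics.grab_frame("scene"); cv2.imwrite("pics/s2.png",np.hstack([cv2.resize(im[100:260,140:300],(480,480)) ])[:,:,::-1])
w=cv2.imread("pics/w2.png"); cv2.imwrite("pics/both2.png",cv2.resize(np.hstack([cv2.resize(w,(640,480)),cv2.imread("pics/s2.png")]),(800,343)))
```

```text
[ 516.86358239 -340.44709161  268.35240179] [1.79563113e+02 1.25147404e-01 7.17651008e+01] 8.974610937016282
```

View pics/both2.png

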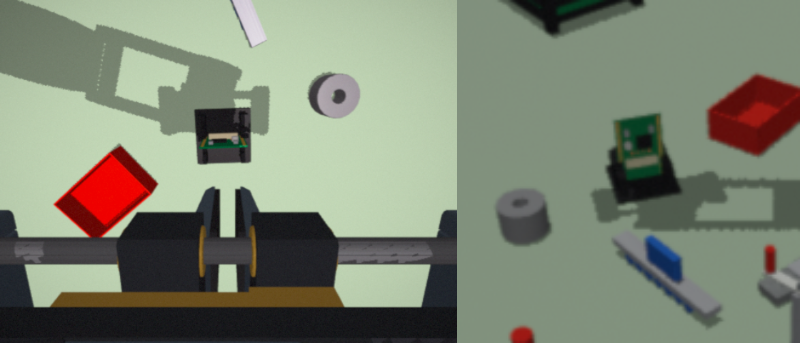

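The view shows the board still standing in the stand at (223,143), with the fingers shut at (225,200), so the grasp was a miss. I'll measure where the fingertips really are.

Run:
```python
from h import *
c,im,P=wrist(); s=env.state(); print(s["ee_pos"],s["ee_rot"],s["gripper_width"],s["force"],s["gripper_force"])
for v in range(225,310,10): print(v,[P[v,u].round(0).tolist() for u in (255,262,292,300)])
g=lambda a:(a[...,1]>a[...,0]+40)&(a[...,1]>a[...,2]+25)
m=g(im.astype(int))&(np.hypot(P[...,0]-517,P[...,1]+339)<60)&(P[...,2]>60)
v,u=np.nonzero(m); k=np.polyfit(u,v,1)
a=ray(c,(u.min(),np.polyval(k,u.min())),108);b=ray(c,(u.max(),np.polyval(k,u.max())),108)
print(u.min(),u.max(),np.polyval(k,u.min()),(a+b)/2,np.linalg.norm(a-b),np.degrees(np.arctan2(*(b-a)[1::-1])), "tcp px",proj(c,s["ee_pos"]))
```

```text
[ 515.03634997 -339.25450902  263.80700776] [-1.79942393e+02 -1.67302184e-02  7.17610597e+01] 9.259033881864598 [-0.08202244 -0.14120399 -0.67528498] 0.0
225 [[460.0, -410.0, 1.0], [470.0, -413.0, 1.0], [510.0, -426.0, -0.0], [520.0, -430.0, -0.0]]
235 [[512.0, -318.0, 314.0], [515.0, -320.0, 313.0], [528.0, -326.0, 310.0], [532.0, -325.0, 314.0]]
245 [[513.0, -319.0, 327.0], [515.0, -322.0, 322.0], [528.0, -326.0, 322.0], [532.0, -325.0, 327.0]]
255 [[513.0, -319.0, 337.0], [515.0, -322.0, 333.0], [527.0, -325.0, 335.0], [531.0, -325.0, 338.0]]
265 [[514.0, -319.0, 347.0], [516.0, -321.0, 345.0], [527.0, -325.0, 344.0], [530.0, -324.0, 348.0]]
275 [[514.0, -319.0, 356.0], [516.0, -322.0, 353.0], [527.0, -325.0, 353.0], [530.0, -324.0, 356.0]]
285 [[515.0, -320.0, 363.0], [516.0, -322.0, 359.0], [526.0, -326.0, 359.0], [529.0, -326.0, 360.0]]
295 [[522.0, -305.0, 398.0], [523.0, -306.0, 397.0], [530.0, -308.0, 398.0], [532.0, -309.0, 398.0]]
305 [[521.0, -307.0, 399.0], [523.0, -308.0, 399.0], [530.0, -309.0, 400.0], [531.0, -310.0, 400.0]]
248 307 181.57015837560485 [ 517.1355853  -337.69184724  108.        ] 61.75634287510019 -15.943765070677324 tcp px [275.42028708 234.62791386]
```

Run:
```python
from h import *
print("go",env.grasp_offset); s=env.state(); print(s["ee_pos"],s["qpos"])
c=cam("scene"); im,d=optics.grab_frame("scene"); P=cloud(c,d)
m=(np.hypot(P[...,0]-515,P[...,1]+339)<100)&(P[...,2]>130); q=P[m]
for z in range(200,460,10):
    k=q[(q[:,2]>=z)&(q[:,2]<z+10)]
    if len(k): print(z,len(k),k[:,:2].min(0).round(),k[:,:2].max(0).round())
print(rect(P,95,115,517,-339,60))
```

```text
go 18.8
[ 515.03634997 -339.25450902  263.80700776] [-3.44413370e+01  2.00908133e+01  7.44202680e+01 -8.54386948e-06
  8.55489062e+01 -1.62024044e+01]
300 23 [ 507. -353.] [ 533. -317.]
310 39 [ 508. -354.] [ 535. -318.]
320 40 [ 508. -356.] [ 536. -315.]
330 43 [ 506. -356.] [ 538. -316.]
340 47 [ 505. -352.] [ 538. -316.]
350 54 [ 505. -357.] [ 537. -317.]
360 44 [ 505. -351.] [ 540. -315.]
370 38 [ 496. -349.] [ 549. -310.]
380 87 [ 437. -384.] [ 603. -277.]
390 290 [ 439. -385.] [ 606. -276.]
400 188 [ 445. -349.] [ 611. -278.]
410 315 [ 442. -383.] [ 611. -275.]
420 515 [ 423. -402.] [ 611. -273.]
430 130 [ 476. -365.] [ 542. -298.]
440 135 [ 475. -366.] [ 540. -298.]
450 132 [ 476. -362.] [ 540. -301.]
(82, ((458.2911682128906, -397.0767517089844), (198.4758758544922, 53.33073806762695), 44.34563446044922), np.float64(nan))
```

>>> send_rows --targets '[[[0, 0, 0.01, 0.008, 0.005, -0.08, -1], [0, 0, 0, 0, 0, -0.08, -1], [0, 0, 0, 0, 0, -0.08, -1], [0, 0, 0, 0, 0, -0.08, -1], [0, 0, 0, 0, 0, -0.08, -1], [0, 0, 0, 0, 0, -0.08, -1], [0, 0, 0, 0, 0, -0.08, -1], [0, 0, 0, 0, 0, -0.08, -1], [0, 0, 0, 0, 0, -0.08, -1], [0, 0, 0, 0, 0, -0.08, -1], [0, 0, 0, 0, 0, 0, -1], [0, 0, 0, 0, 0, 0, -1]]]'

```text
time_s: 5.35
ee_pos: [516.3, -338.1, 103.3]
ee_rot: [-179.9, -0.0, 72.7]
force: [0.0, -0.3, 1.2]
gripper_width: 91.5
gripper_force: 0.0
```

Run:
```python
from h import *
s=env.state(); print(s["ee_pos"],s["ee_rot"],s["gripper_width"])
c=cam("scene"); im,d=optics.grab_frame("scene"); P=cloud(c,d)
m=(np.hypot(P[...,0]-515,P[...,1]+339)<70)&(P[...,2]>100)&(P[...,2]<200); q=P[m]
for z in range(100,200,5):
    k=q[(q[:,2]>=z)&(q[:,2]<z+5)]
    if len(k): print(z,len(k),k[:,:2].min(0).round(),k[:,:2].max(0).round())
```

```text
[ 516.33613743 -338.05863811  103.320074  ] [-1.79852391e+02 -4.76380726e-02  7.26581314e+01] 91.52978206165884
100 33 [ 487. -353.] [ 548. -328.]
105 29 [ 488. -353.] [ 546. -330.]
110 1 [ 531. -341.] [ 531. -341.]
140 7 [ 474. -343.] [ 573. -308.]
145 14 [ 469. -367.] [ 575. -304.]
150 12 [ 470. -348.] [ 575. -306.]
155 15 [ 471. -340.] [ 575. -306.]
160 17 [ 472. -369.] [ 575. -303.]
165 21 [ 471. -360.] [ 576. -304.]
170 14 [ 470. -339.] [ 574. -303.]
175 15 [ 470. -341.] [ 577. -305.]
180 19 [ 469. -359.] [ 577. -306.]
185 17 [ 471. -371.] [ 578. -304.]
190 23 [ 470. -347.] [ 579. -305.]
195 27 [ 466. -350.] [ 578. -301.]
```

Both cameras agree that the true fingertips sit about 40 mm above the reported TCP, so I'll aim 40 mm lower.

>>> send_rows --targets '[[[0, 0, 0, 0, 0, -0.1, -1], [0, 0, 0, 0, 0, -0.1, -1], [0, 0, 0, 0, 0, -0.1, -1], [0, 0, 0, 0, 0, -0.055, -1], [0, 0, 0, 0, 0, 0, 0.8], [0, 0, 0, 0, 0, 0, 0.8], [0, 0, 0, 0, 0, 0, 0.8], [0, 0, 0, 0, 0, 0, 0.8], [0, 0, 0, 0, 0, 0, 0.8], [0, 0, 0, 0, 0, 0, 0.8], [0, 0, 0, 0, 0, 0, 0.8]]]' --grip_force 25

```text
time_s: 6.5
ee_pos: [517.2, -338.8, 34.6]
ee_rot: [179.9, 0.0, 72.7]
force: [-2.2, 1.0, 5.8]
gripper_width: 63.3
gripper_force: 25.0
```

>>> send_rows --targets '[[[0, 0, 0, 0, 0, 0.1, 0.8], [0, 0, 0, 0, 0, 0.2, 0.8], [0, 0, 0, 0, 0, 0.22, 0.8], [0, 0, 0, 0, 0, 0.22, 0.8], [0, 0, 0, 0, 0, 0.21, 0.8], [0, 0, 0.0835, 0, 0.15, 0, 0.8], [0, 0, 0.0835, 0.01, 0.22, 0, 0.8], [0, 0, 0.0835, 0.01, 0.22, 0, 0.8], [0, 0, 0.0835, 0.01, 0.22, 0, 0.8], [0, 0, 0, 0.01, 0.22, 0, 0.8], [0, 0, 0, 0, 0.22, 0, 0.8], [0, 0, 0, 0, 0.22, 0, 0.8]]]'

```text
time_s: 7.7
ee_pos: [524.9, -42.7, 223.3]
ee_rot: [180.0, -0.0, 102.7]
force: [0.4, 0.7, 0.3]
gripper_width: 63.7
gripper_force: 25.0
```

>>> send_rows --targets '[[[0, 0, 0, 0, 0.22, 0, 0.8], [0, 0, 0, 0, 0.2, 0, 0.8], [0, 0, 0, 0, 0.1, 0, 0.8], [0, 0, 0, 0, 0, 0, 0.8], [0, 0, 0, 0, 0, 0, 0.8], [0, 0, 0, 0, 0, 0, 0.8]]]'

```text
time_s: 8.3
ee_pos: [525.1, 58.4, 223.4]
ee_rot: [-180.0, 0.0, 102.7]
force: [0.8, -0.5, -1.3]
gripper_width: 63.4
gripper_force: 25.0
```

Run:
```python
from h import *
c,im,P=wrist("pics/w3.png"); s=env.state(); print(s["ee_pos"],s["ee_rot"],s["gripper_width"],s["force"])
np.savez("w3.npz",im=im,P=P,K=c[0],R=c[1],o=c[2])
for n,h in {"rack":0,"free_slot":8,"rack_seat":109.5,"latch_left_pivot":121,"latch_right_pivot":121,"latch_left_pin":156,"latch_right_pin":156,"rack_board3":8}.items():
    for r in optics.place_of("wrist",n)[:6]: print(n,round(r["conf"],2),np.round(r["at"],1),ray(c,r["at"],h).round(1))
```

```text
[525.10045487  58.29148336 223.42289022] [1.79998808e+02 2.23211722e-02 1.02633220e+02] 63.399294221530624 [ 0.03177707  0.00903305 -1.95084773]
rack 0.66 [124.8  61.7] [330.5 142.    0. ]
free_slot 0.31 [291.3  40.8] [508.8 203.1   8. ]
rack_seat 0.79 [94.  52.2] [349.8 142.1 109.5]
rack_seat 0.78 [288.5  78.9] [513.3 157.3 109.5]
latch_left_pivot 0.35 [289.6  79.3] [514.1 156.4 121. ]
latch_right_pivot 0.92 [126.  107.5] [385.2 104.4 121. ]
latch_right_pivot 0.81 [309.4 173.9] [549.2  83.4 121. ]
latch_right_pin 0.9 [313.3 232.3] [559.7  42.7 156. ]
latch_right_pin 0.66 [ 81.4 111.4] [366.9  97.7 156. ]
rack_board3 0.92 [287.4  77.5] [513.2 165.4   8. ]
rack_board3 0.89 [287.2  38.6] [503.9 204.3   8. ]
rack_board3 0.88 [284.8 131.7] [523.7 106.7   8. ]
rack_board3 0.83 [475.5  77.6] [718.9 211.6   8. ]
rack_board3 0.62 [284.5  94.8] [514.1 146.6   8. ]
rack_board3 0.55 [284.2 112.5] [518.2 127.6   8. ]
```

View pics/w3.png

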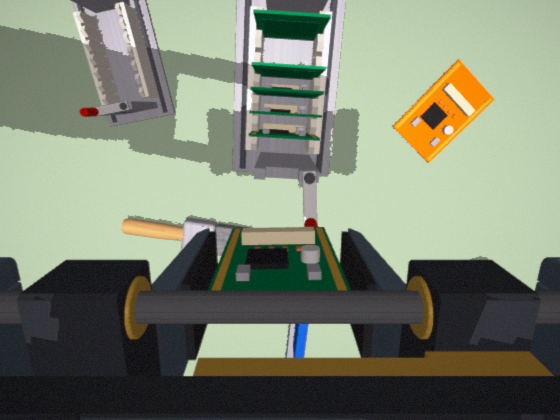

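The wrist view shows the rack ahead. Board top edges are at rows 17, 70, 91, 112 and 133 near column 290, with the gap (empty slot) between rows 17 and 70. The held board's components face the camera (+y) with its lower edge at row ~228, columns 238–325, and the right latch pin is at (311,223).

Run:
```python
from h import *
z=np.load("w3.npz"); im=z["im"].astype(int); P=z["P"]; c=(z["K"],z["R"],z["o"]); 
g=(im[...,1]>im[...,0]+35)&(im[...,1]>im[...,2]+20)
A=[];mid=[]
for r0,y in ((17,50),(70,10),(91,-10),(112,-30),(133,-50)):
    m=g.copy(); m[:max(r0-9,0)]=0; m[r0+9:]=0; m[:,:235]=0; m[:,345:]=0
    u0=[];bt=[]
    cols=np.nonzero(m.any(0))[0]
    lowest=np.array([np.nonzero(m[:,u])[0].max() for u in cols])+0.5
    k=np.polyfit(cols,lowest,1); res=abs(lowest-np.polyval(k,cols)); ok=res<1.5; k=np.polyfit(cols[ok],lowest[ok],1)
    a,b=[ray(c,(u,np.polyval(k,u)),108) for u in (cols.min()-.5,cols.max()+.5)]
    print(y,cols.min(),cols.max(),((a+b)/2).round(1),np.linalg.norm(a-b).round(1),np.degrees(np.arctan2(*(b-a)[1::-1])).round(2))
    A.append(y);mid.append((a+b)[:2]/2)
A=np.array(A);mid=np.array(mid);kx=np.polyfit(A,mid[:,0],1);ky=np.polyfit(A,mid[:,1],1)
print("fit",kx,ky,"yaw",np.degrees(np.arctan2(-kx[0],ky[0])),"res",(mid-np.c_[np.polyval(kx,A),np.polyval(ky,A)]).round(1).tolist())
s=env.state(); zb=8+s["ee_pos"][2]-34.6
for v in range(218,262,2):
    cols=np.nonzero(g[v,200:350])[0]+200
    print(v,(cols.min(),cols.max(),len(cols)) if len(cols) else None, P[v,235:330:20].round(0)[:,1:].tolist() )
np.save("zb.npy",zb)
```

```text
50 253 330 [506.3 198.7 108. ] 64.4 12.44
10 251 326 [512.7 160.3 108. ] 65.1 9.97
-10 251 323 [515.  144.9 108. ] 63.4 9.85
-30 250 321 [517.7 127.6 108. ] 63.5 9.36
-50 249 318 [520.4 107.8 108. ] 62.8 9.17
fit [-1.39776081e-01  5.13576352e+02] [  0.89705242 153.23367243] yaw 8.856443675251388 res [[-0.3, 0.7], [0.6, -1.9], [0.0, 0.6], [-0.1, 1.3], [-0.2, -0.6]]
218 None [[-14.0, -3.0], [-7.0, -0.0], [-1.0, 1.0], [4.0, -0.0], [46.0, 125.0]]
220 None [[-15.0, 0.0], [-10.0, 0.0], [-4.0, 0.0], [2.0, 1.0], [45.0, 129.0]]
222 None [[-18.0, 0.0], [-12.0, 0.0], [-7.0, 0.0], [-1.0, -0.0], [46.0, 138.0]]
224 None [[-21.0, 0.0], [-15.0, -1.0], [-9.0, -0.0], [-4.0, -1.0], [46.0, 144.0]]
226 None [[-20.0, 7.0], [-18.0, 0.0], [-12.0, -0.0], [-6.0, 1.0], [46.0, 150.0]]
228 (np.int64(323), np.int64(323), 1) [[48.0, 198.0], [60.0, 223.0], [63.0, 224.0], [66.0, 225.0], [60.0, 198.0]]
230 (np.int64(232), np.int64(324), 4) [[48.0, 202.0], [60.0, 227.0], [63.0, 228.0], [66.0, 228.0], [61.0, 205.0]]
232 (np.int64(232), np.int64(325), 5) [[48.0, 207.0], [60.0, 231.0], [63.0, 230.0], [65.0, 231.0], [61.0
[... 915 characters left out ...]
0, 257.0]]
250 (np.int64(225), np.int64(333), 27) [[50.0, 241.0], [57.0, 249.0], [59.0, 249.0], [58.0, 241.0], [68.0, 260.0]]
252 (np.int64(223), np.int64(334), 32) [[51.0, 243.0], [56.0, 251.0], [59.0, 252.0], [59.0, 245.0], [67.0, 261.0]]
254 (np.int64(223), np.int64(334), 34) [[51.0, 247.0], [57.0, 255.0], [59.0, 256.0], [59.0, 248.0], [67.0, 261.0]]
256 (np.int64(221), np.int64(335), 36) [[51.0, 249.0], [56.0, 256.0], [59.0, 258.0], [59.0, 251.0], [65.0, 260.0]]
258 (np.int64(220), np.int64(336), 37) [[51.0, 252.0], [57.0, 259.0], [59.0, 260.0], [59.0, 253.0], [64.0, 261.0]]
260 (np.int64(220), np.int64(337), 37) [[51.0, 255.0], [57.0, 263.0], [59.0, 263.0], [59.0, 256.0], [63.0, 261.0]]
```

Run:
```python
from h import *
z=np.load("w3.npz"); im=z["im"].astype(int); P=z["P"]; c=(z["K"],z["R"],z["o"]); print("cam",c[2].round(1))
g=(im[...,1]>im[...,0]+30)&(im[...,1]>im[...,2]+15)
A=[];mid=[];an=[]
for r0,y in ((17,50),(70,10),(91,-10),(112,-30),(133,-50)):
    m=g.copy(); m[:max(r0-10,0)]=0; m[r0+10:]=0; m[:,:240]=0; m[:,340:]=0
    cols=np.nonzero(m.sum(0)>0)[0]; cols=np.arange(cols.min(),cols.max()+1)
    cols=np.array([u for u in cols if m[:,u].any()])
    far=r0<100
    e=np.array([np.nonzero(m[:,u])[0].min()-.5 if far else np.nonzero(m[:,u])[0].max()+.5 for u in cols])
    k=np.polyfit(cols,e,1)
    for _ in range(4): ok=abs(e-np.polyval(k,cols))<1.2; k=np.polyfit(cols[ok],e[ok],1)
    a,b=[ray(c,(u,np.polyval(k,u)),108)[:2] for u in (cols.min()-.5,cols.max()+.5)]
    d=(b-a)/np.linalg.norm(b-a); n=np.array([-d[1],d[0]]); p=(a+b)/2-n*1.2*(1 if far else -1)
    print(y,cols.min(),cols.max(),ok.mean().round(2),p.round(1),np.linalg.norm(a-b).round(1),np.degrees(np.arctan2(d[1],d[0])).round(2))
    A.append(y);mid.append(p)
A=np.array(A);mid=np.array(mid);kx=np.polyfit(A,mid[:,0],1);ky=np.polyfit(A,mid[:,1],1)
print("fit",kx,ky,"yaw",np.degrees(np.arctan2(-kx[0],ky[0])),"res",(mid-np.c_[np.polyval(kx,A),np.polyval(ky,A)]).round(1).tolist())
s=env.state(); R=Ro.from_euler('xyz',s["ee_rot"],degrees=True).as_matrix()
pts=[]
for v in range(230,262):
    cols=np.nonzero(g[v,200:350])[0]+200
    for u in list(range(cols.min()+3,cols.min()+12))+list(range(cols.max()-11,cols.max()-2)): pts.append(P[v,u])
T=(np.array(pts)-s["ee_pos"])@R; T=T[np.isfinite(T).all(1)]; T=T[(abs(T[:,0])<15)]
k,*_=np.linalg.lstsq(np.c_[T[:,1:],np.ones(len(T))],T[:,0],rcond=None); print("face x = k.[y,z,1]",k,"y range",T[:,1].min(),T[:,1].max(),"z",T[:,2].min(),T[:,2].max(),"sd",(T[:,0]-np.c_[T[:,1:],np.ones(len(T))]@k).std())
for v in (229,234,240):
    pass
zl=float(np.load("zb.npy"))
for u in (236.,325.5): print(((ray(c,(u,228),zl)-s["ee_pos"])@R).round(1))
```

```text
cam [509.  135.2 432.6]
50 253 330 1.0 [504.1 207.7] 63.9 9.27
10 251 326 1.0 [510.8 168.2] 64.6 9.39
-10 251 323 1.0 [514.1 148.4] 63.2 9.22
-30 250 321 1.0 [517.5 128.6] 63.5 9.17
-50 249 319 1.0 [520.7 109. ] 63.7 9.22
fit [-1.65944824e-01  5.12452233e+02] [  0.9874806  158.29498332] yaw 9.539349014522413 res [[-0.0, 0.0], [0.0, 0.0], [0.0, -0.1], [0.1, -0.1], [-0.1, 0.1]]
face x = k.[y,z,1] [ 0.01526057 -0.03590191 -3.70427495] y range -29.17812053542166 31.859138661201094 z -36.080489212521734 22.505443953122466 sd 1.1089078374891308
[ -5.5 -28.2  26.6]
[-5.5 34.3 26.6]
```

Run:
```python
from h import *
s=env.state(); R=Ro.from_euler('xyz',s["ee_rot"],degrees=True).as_matrix()
for nm in ("scene",):
    c=cam(nm); im,d=optics.grab_frame(nm); P=cloud(c,d); im=im.astype(int)
    T=(P-s["ee_pos"])@R
    m=(abs(T[...,0])<12)&(abs(T[...,1])<31)&(T[...,2]>-45)&(T[...,2]<24)
    e=m&(abs(T[...,1])>25.5); g=(im[...,1]>im[...,0]+20)&(im[...,1]>im[...,2]+10)
    for nme,mm in (("edges",e),("green",m&g)):
        q=T[mm]; 
        for _ in range(3):
            B=np.c_[q[:,1:],np.ones(len(q))];k=np.linalg.lstsq(B,q[:,0],rcond=None)[0];r=q[:,0]-B@k;q=q[abs(r)<2*r.std()+.3]
        print(nme,len(q),k.round(4),r.std().round(2),q.min(0).round(1),q.max(0).round(1),"bottom x",k[1]*26.6+k[2])
    print("zmax",T[m&g][:,2].max())
    q=T[(abs(T[...,0])<25)&(abs(T[...,1])<60)&(T[...,2]>-45)&(T[...,2]<40)&g]; print(np.percentile(q[:,2],[90,98,100]),np.percentile(q[:,1],[0,2,98,100]))
```

```text
edges 64 [ 0.0071 -0.0237 -4.418 ] 0.97 [ -6.2 -31.  -43.4] [-1.9 30.9 22.5] bottom x -5.0476213014189995
green 131 [ 0.0185 -0.0338 -4.8471] 0.81 [ -7.4 -26.4 -44.9] [-1.6 30.9 23.8] bottom x -5.745782115590818
zmax 23.838699911945294
[23.68451107 26.05127967 28.22843553] [-26.44729957 -24.24078114  33.93547978  43.78901093]
```

The held board sits about 6–7 mm off the pad centre, so a pad would foul the neighbouring board in the rack. I'll put the board back in the stand by retracing the path, then regrip it centred.

>>> send_rows --targets '[[[0, 0, -0.0835, -0.01, -0.15, 0, 0.8], [0, 0, -0.0835, -0.01, -0.22, 0, 0.8], [0, 0, -0.0835, -0.01, -0.22, 0, 0.8], [0, 0, -0.0835, -0.01, -0.22, 0, 0.8], [0, 0, 0, 0, -0.22, 0, 0.8], [0, 0, 0, 0, -0.22, 0, 0.8], [0, 0, 0, 0, -0.22, 0, 0.8], [0, 0, 0, 0, -0.22, 0, 0.8], [0, 0, 0, 0, -0.2, 0, 0.8], [0, 0, 0, 0, -0.1, 0, 0.8], [0, 0, 0, 0, 0, 0, 0.8], [0, 0, 0, 0, 0, 0, 0.8]]]'

```text
time_s: 10.0
ee_pos: [516.9, -337.8, 223.2]
ee_rot: [-180.0, -0.1, 72.6]
force: [0.5, 0.6, -0.5]
gripper_width: 63.1
gripper_force: 25.0
```

Run:
```python
from h import *
s=env.state(); print(s["ee_pos"],s["ee_rot"],s["force"])
```

```text
[ 516.93047203 -337.80273379  223.21282495] [-1.79954120e+02 -7.47654478e-02  7.26401222e+01] [ 0.5473278   0.60266245 -0.51496634]
```

>>> send_rows --targets '[[[0, 0, 0, 0, 0, -0.2, 0.8], [0, 0, 0, 0, 0, -0.2, 0.8], [0, 0, 0, 0, 0, -0.2, 0.8], [0, 0, 0, 0, 0, -0.1, 0.8], [0, 0, 0, 0, 0, -0.1, 0.8], [0, 0, 0, 0, 0, -0.08, 0.8], [0, 0, 0, 0, 0, -0.05, 0.8], [0, 0, 0, 0, 0, -0.02, 0.8], [0, 0, 0, 0, 0, 0, 0.8]]]'

```text
time_s: 10.9
ee_pos: [517.2, -337.8, 34.3]
ee_rot: [180.0, -0.0, 72.7]
force: [-1.5, -0.1, -1.1]
gripper_width: 63.1
gripper_force: 25.0
```

>>> send_rows --targets '[[[0, 0, 0, 0, 0, 0, -1], [0, 0, 0, 0, 0, 0, -1], [0, 0, 0, 0, 0, 0, -1], [0, 0, 0, -0.01, -0.03, 0, -1], [0, 0, 0, 0, 0, 0, -1]]]'

```text
time_s: 11.4
ee_pos: [515.0, -345.3, 33.6]
ee_rot: [180.0, 0.0, 72.6]
force: [0.2, -0.3, 0.9]
gripper_width: 91.0
gripper_force: 0.0
```

Run:
```python
from h import *
s=env.state(); R=Ro.from_euler('xyz',s["ee_rot"],degrees=True).as_matrix(); print(s["ee_pos"],s["gripper_width"])
c=cam("scene"); im,d=optics.grab_frame("scene"); P=cloud(c,d); im=im.astype(int)
T=(P-s["ee_pos"])@R
g=(im[...,1]>im[...,0]+20)&(im[...,1]>im[...,2]+10)
q=T[g&(abs(T[...,0])<20)&(abs(T[...,1])<34)&(P[...,2]>62)&(P[...,2]<106)]
for _ in range(4):
    B=np.c_[q[:,1:],np.ones(len(q))];k=np.linalg.lstsq(B,q[:,0],rcond=None)[0];r=q[:,0]-B@k;q=q[abs(r)<2*r.std()+.2]
print("face",len(q),k.round(4),r.std(),"x at grasp(z-59)",k[1]*-59+k[2])
f=(abs(T[...,0])<40)&(abs(T[...,1])>42)&(abs(T[...,1])<64)&(T[...,2]<-45)&(T[...,2]>-85)&~g
for sg in (1,-1):
    q=T[f&(T[...,1]*sg>0)]; print(sg,len(q),np.percentile(q,[1,10,50,90,99],axis=0).round(1).tolist())
```

```text
[ 514.96040671 -345.33655551   33.59704346] 90.9855720973146
face 160 [ 0.0031 -0.0721  1.3725] 2.000405042692488 x at grasp(z-59) 5.623569141669902
1 49 [[-15.3, 47.3, -83.9], [12.1, 48.6, -80.0], [16.6, 53.1, -67.6], [19.9, 57.5, -52.3], [20.8, 58.7, -46.1]]
-1 70 [[-17.3, -55.1, -84.5], [-9.0, -53.9, -81.2], [14.8, -47.2, -66.1], [18.8, -44.2, -49.0], [19.7, -43.9, -45.7]]
```

>>> send_rows --targets '[[[0, 0, 0, 0, 0, 0, 0.8], [0, 0, 0, 0, 0, 0, 0.8], [0, 0, 0, 0, 0, 0, 0.8], [0, 0, 0, 0, 0, 0, 0.8], [0, 0, 0, 0, 0, 0, 0.8], [0, 0, 0, 0, 0, 0, 0.8], [0, 0, 0, 0, 0, 0.1, 0.8], [0, 0, 0, 0, 0, 0.2, 0.8], [0, 0, 0, 0, 0, 0.22, 0.8], [0, 0, 0, 0, 0, 0.22, 0.8], [0, 0, 0, 0, 0, 0.21, 0.8], [0, 0, 0, 0, 0, 0, 0.8]]]'

```text
time_s: 12.65
ee_pos: [517.9, -346.5, 230.6]
ee_rot: [179.3, 0.2, 72.7]
force: [-0.3, -0.5, -1.5]
gripper_width: 63.2
gripper_force: 25.0
```

>>> send_rows --targets '[[[0, 0, 0.07, 0, 0.15, 0, 0.8], [0, 0, 0.07, 0.01, 0.22, 0, 0.8], [0, 0, 0.07, 0.01, 0.22, 0, 0.8], [0, 0, 0.07, 0.01, 0.22, 0, 0.8], [0, 0, 0.01, 0.01, 0.22, 0, 0.8], [0, 0, 0, 0, 0.22, 0, 0.8], [0, 0, 0, 0, 0.22, 0, 0.8], [0, 0, 0, 0, 0.22, 0, 0.8], [0, 0, 0, 0, 0.2, 0, 0.8], [0, 0, 0, 0, 0.1, 0, 0.8], [0, 0, 0, 0, 0, 0, 0.8], [0, 0, 0, 0, 0, 0, 0.8]]]'

```text
time_s: 13.85
ee_pos: [522.5, 53.2, 222.7]
ee_rot: [-179.9, 0.0, 98.8]
force: [-0.4, -0.3, -1.1]
gripper_width: 63.3
gripper_force: 25.0
```

```bash
cat > held.py <<'E'
from h import *
s=env.state(); R=Ro.from_euler('xyz',s["ee_rot"],degrees=True).as_matrix(); print(s["ee_pos"],s["ee_rot"],s["gripper_width"],s["force"])
for nm in ("scene","wrist"):
    c=cam(nm); im,d=optics.grab_frame(nm); P=cloud(c,d); im=im.astype(int)
    T=(P-s["ee_pos"])@R
    m=(abs(T[...,0])<18)&(abs(T[...,1])<33)&(T[...,2]>-38)&(T[...,2]<24.5)&(abs(T[...,1])>25.5)
    q=T[m]; q=q[abs(q[:,0]-np.median(q[:,0]))<4]
    for _ in range(3):
        B=np.c_[q[:,1:],np.ones(len(q))];k=np.linalg.lstsq(B,q[:,0],rcond=None)[0];r=q[:,0]-B@k;q=q[abs(r)<2*r.std()+.3]
    print(nm,len(q),k.round(4),r.std().round(2),"bottom face x",k[1]*26.6+k[2],"grasp",k[1]*-59+k[2])
E
python3 held.py
```

```text
[522.52063326  53.20280132 222.67213444] [-1.79912385e+02  4.15499798e-02  9.88187066e+01] 63.31524434050008 [-0.39051261 -0.32322317 -1.09890483]
scene 85 [ 0.0151 -0.0635  1.0618] 1.16 bottom face x -0.628291476791029 grasp 4.810528893224516
wrist 644 [ 0.0143 -0.0535  2.2547] 0.24 bottom face x 0.8316592590180683 grasp 5.411024356039745
```

>>> send_rows --targets '[[[0.0283, 0.0044, 0, -0.02, 0.168, 0, 0.8], [0, 0, 0, -0.02, 0.2, 0, 0.8], [0, 0, 0, -0.02, 0.2, 0, 0.8], [0, 0, 0, -0.019, 0.1, 0, 0.8], [0, 0, 0, 0, 0, 0, 0.8], [0, 0, 0, 0, 0, -0.1, 0.8], [0, 0, 0, 0, 0, -0.15, 0.8], [0, 0, 0, 0, 0, -0.15, 0.8], [0, 0, 0, 0, 0, -0.1, 0.8], [0, 0, 0, 0, 0, -0.05, 0.8], [0, 0, 0, 0, 0, 0, 0.8], [0, 0, 0, 0, 0, 0, 0.8]]]'

```text
time_s: 15.15
ee_pos: [508.2, 186.5, 114.4]
ee_rot: [179.9, -2.6, 98.7]
force: [-0.0, -0.7, -0.1]
gripper_width: 63.4
gripper_force: 25.0
```

```bash
python3 held.py
python3 - <<'E'
from h import *
c,im,P=wrist("pics/w4.png")
im2,_=optics.grab_frame("scene"); w=cv2.imread("pics/w4.png")
a=cv2.resize(im2[200:330,270:400,::-1],(560,560),interpolation=2)
cv2.imwrite("pics/b4.png",cv2.resize(np.hstack([a,cv2.resize(w,(746,560))]),(800,343)))
E
```

```text
[508.19541371 186.51678649 114.36123661] [179.90494311  -2.5812556   98.70406073] 63.382763040083304 [-0.03368187 -0.70342039 -0.09156706]
scene 64 [ 0.0114 -0.0458  1.1496] 0.89 bottom face x -0.06870363650356537 grasp 3.851919710794545
wrist 627 [ 0.0153 -0.0521  3.0864] 0.24 bottom face x 1.7018375004233453 grasp 6.157498389970634
```

View pics/b4.png

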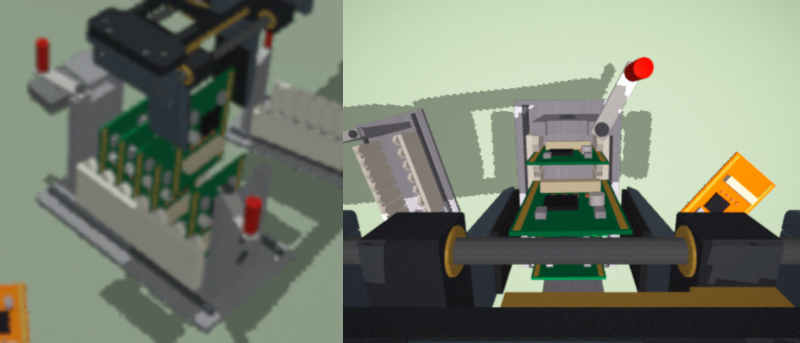

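The scene crop and wrist view show the held board above the gap between the first and second rack boards, components facing +y like the others. I'll make one lateral check before pushing in.

Run:
```python
from h import *
s=env.state(); R=Ro.from_euler('xyz',s["ee_rot"],degrees=True).as_matrix(); print(s["ee_pos"])
c,im,P=wrist(); im=im.astype(int)
W=(P-s["ee_pos"])@Ro.from_euler('z',9.4,degrees=True).as_matrix()   # rack axes at TCP
g=(im[...,1]>im[...,0]+20)&(im[...,1]>im[...,2]+10)
for nm,m in (("held",g&(P[...,2]>95)&(P[...,2]<150)&(abs(W[...,1])<10)),("nb50",g&(P[...,2]>80)&(P[...,2]<112)&(W[...,1]>12)&(W[...,1]<30))):
    q=W[m]; zz=P[m][:,2]; print(nm,len(q),np.percentile(q[:,0],[0,1,3,97,99,100]).round(1),"y",np.percentile(q[:,1],[5,50,95]).round(1),zz.min().round(1),zz.max().round(1))
    v,u=np.nonzero(m); 
    for r in np.unique(v)[::4]: x=W[r,u[v==r]][:,0]; print(r,x.min().round(1),x.max().round(1),P[r,u[v==r]][:,2].mean().round(0),end=" | ")
    print()
```

```text
[507.99979225 187.12390897 114.6337051 ]
held 741 [-30.4 -30.2 -29.9  32.8  33.1  33.4] y [2.4 2.8 3.3] 95.1 150.0
223 -29.0 33.4 97.0 | 227 -30.0 33.2 106.0 | 231 -30.0 32.9 115.0 | 235 -30.2 32.5 123.0 | 239 -29.6 32.6 131.0 | 243 -29.7 32.9 138.0 | 247 -29.9 33.4 145.0 | 251 -29.8 -16.8 149.0 | 
nb50 941 [-32.1 -31.5 -30.   29.9  31.   31.7] y [19.8 21.5 22. ] 80.1 109.6
186 -19.9 -18.6 83.0 | 194 -31.3 31.0 92.0 | 198 -32.1 31.1 107.0 | 202 -31.9 9.0 108.0 |
```

>>> send_rows --targets '[[[0, 0, 0, -0.008, -0.004, 0, 0.8], [0, 0, 0, 0, 0, -0.07, 0.8], [0, 0, 0, 0, 0, -0.07, 0.8], [0, 0, 0, 0, 0, -0.06, 0.8], [0, 0, 0, 0, 0, -0.05, 0.8], [0, 0, 0, 0, 0, -0.05, 0.8], [0, 0, 0, 0, 0, -0.04, 0.8], [0, 0, 0, 0, 0, 0, 0.8]]]'

```text
time_s: 16.2
ee_pos: [505.2, 185.5, 44.1]
ee_rot: [-179.9, -2.5, 98.8]
force: [1.3, -4.6, -3.8]
gripper_width: 63.4
gripper_force: 25.0
```

>>> send_rows --targets '[[[0, 0, 0, 0, 0, -0.02, 0.8], [0, 0, 0, 0, 0, -0.015, 0.8], [0, 0, 0, 0, 0, -0.01, 0.8], [0, 0, 0, 0, 0, 0, 0.8], [0, 0, 0, 0, 0, 0, 0.8]]]'

```text
time_s: 16.7
ee_pos: [506.1, 185.6, 36.7]
ee_rot: [179.9, -2.5, 98.8]
force: [1.4, -5.4, -0.4]
gripper_width: 63.3
gripper_force: 25.0
```

>>> send_rows --targets '[[[0, 0, 0, 0, 0, -0.01, 0.8], [0, 0, 0, 0, 0, -0.01, 0.8], [0, 0, 0, 0, 0, 0, 0.8]]]'

```text
time_s: 17.0
ee_pos: [506.4, 185.6, 33.3]
ee_rot: [179.9, -2.5, 98.8]
force: [1.1, -6.0, 3.1]
gripper_width: 63.5
gripper_force: 25.0
```

>>> send_rows --targets '[[[0, 0, 0, 0, 0, -0.01, 0.8], [0, 0, 0, 0, 0, 0, 0.8]]]'

```text
time_s: 17.2
ee_pos: [506.7, 185.8, 33.0]
ee_rot: [179.8, -2.5, 98.8]
force: [-1.3, -7.0, 13.2]
gripper_width: 63.6
gripper_force: 25.0
```

>>> send_rows --targets '[[[0, 0, 0, 0, 0, 0.004, -1], [0, 0, 0, 0, 0, 0, -1], [0, 0, 0, 0, 0, 0, -1], [0, 0, 0, 0, 0, 0, -1], [0, 0, 0, 0, 0, 0.05, -1], [0, 0, 0, 0, 0, 0.15, -1], [0, 0, 0, 0, 0, 0.22, -1], [0, 0, 0, 0, 0, 0.22, -1], [-0.0283, -0.0044, 0, 0, -0.15, 0.22, -1], [0, 0, 0, 0, -0.22, 0.1, -1], [0, 0, 0, 0, -0.22, 0, -1], [0, 0, 0, 0, -0.1, 0, -1]]]'

```text
time_s: 18.4
ee_pos: [505.8, 47.5, 222.4]
ee_rot: [179.8, 0.1, 98.7]
force: [-0.0, 0.9, 0.3]
gripper_width: 91.0
gripper_force: 0.0
```

>>> send_rows --targets '[[[0, 0, 0, 0, 0, 0, -1], [0, 0, 0, 0, 0, 0, -1]]]'

```text
time_s: 18.6
ee_pos: [505.6, 50.4, 221.0]
ee_rot: [180.0, -0.1, 98.7]
force: [0.8, -0.5, 0.3]
gripper_width: 91.2
gripper_force: 0.0
```

Run:
```python
from h import *
s=env.state(); print(s["ee_pos"],s["ee_rot"],s["time_s"])
c,im,P=wrist("pics/w5.png"); np.savez("w5.npz",im=im,P=P,K=c[0],R=c[1],o=c[2])
W=(P-[512.45,158.3,0])@Ro.from_euler('z',9.4,degrees=True).as_matrix()
im=im.astype(int);g=(im[...,1]>im[...,0]+20)&(im[...,1]>im[...,2]+10)
for y in (50,30,10,-10,-30,-50):
    q=W[g&(abs(W[...,1]-y)<7)&(W[...,2]>90)]; print(y,len(q), np.percentile(q[:,2],[50,90,98]).round(1) if len(q) else "", np.percentile(q[q[:,2]>103],[2,50,98],axis=0).round(1).tolist() if len(q)>5 else "")
for n,h in {"rack_seat":109.5,"latch_left_pivot":121,"latch_right_pivot":121,"latch_left_pin":156,"latch_right_pin":156}.items():
    for r in optics.place_of("wrist",n)[:3]:
        p=ray(c,r["at"],h); print(n,round(r["conf"],2),np.round(r["at"],1),p.round(1),((p-[512.45,158.3,0])@Ro.from_euler('z',9.4,degrees=True).as_matrix()).round(1))
```

```text
[505.62783823  50.37225421 221.00201788] [ 1.79960659e+02 -5.03551443e-02  9.87011200e+01] 18.6
50 701 [104.6 108.3 109.3] [[-30.8, 48.3, 103.4], [-1.0, 49.3, 107.4], [30.8, 51.1, 109.5]]
30 589 [105.2 108.4 109.2] [[-30.4, 28.7, 103.2], [0.1, 29.7, 107.6], [31.4, 31.2, 109.5]]
10 444 [107.1 108.6 109.3] [[-30.2, 8.6, 104.8], [0.2, 9.7, 107.7], [30.5, 11.2, 109.4]]
-10 334 [107.5 108.7 109.2] [[-30.2, -11.4, 104.2], [3.8, -10.3, 107.8], [31.0, -8.9, 109.2]]
-30 232 [107.6 108.8 109.4] [[-30.8, -31.3, 105.1], [-0.4, -30.2, 107.7], [30.2, -29.0, 109.4]]
-50 255 [107.6 108.7 109.1] [[-30.9, -51.1, 106.2], [-0.2, -49.9, 107.7], [30.6, -48.7, 109.1]]
rack_seat 0.93 [310.4  74.3] [518.4 156.4 109.5] [  5.6  -2.9 109.5]
rack_seat 0.69 [109.9  58. ] [350.9 143.6 109.5] [-161.8   11.8  109.5]
rack_seat 0.45 [332.1 172.6] [552.8  76.6 109.5] [ 26.4 -87.2 109.5]
latch_left_pivot 0.33 [297.6 124. ] [513.9 114.8 121. ] [ -5.7 -43.1 121. ]
latch_right_pivot 0.93 [330.8 168.2] [548.8  82.1 121. ] [ 23.4 -81.1 121. ]
latch_right_pivot 0.81 [140.  111.7] [381.9 104.7 121. ] [-137.5  -31.5  121. ]
latch_left_pin 0.6 [338.2 227.4] [557.9  40.5 156. ] [  25.6 -123.6  156. ]
latch_right_pin 0.97 [339.5 227.6] [559.   40.5 156. ] [  26.7 -123.8  156. ]
latch_right_pin 0.56 [ 98.4 119. ] [364.3  97.4 156. ] [-156.1  -35.9  156. ]
```

View pics/w5.png

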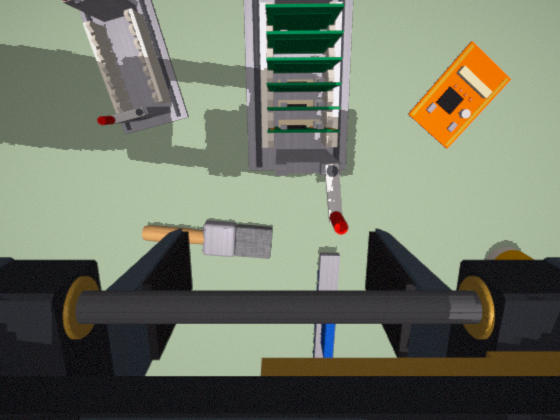

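All six boards now stand at the same height, about 108 mm, at slots 50 to -50. The rack pose (512.5, 158.3, yaw 9.4°) is confirmed. Next is the comb.

>>> send_rows --targets '[[[0, 0, 0, 0.08, -0.15, 0, -1], [0, 0, 0, 0.1, -0.2, 0, -1], [0, 0, 0, 0.1, -0.2, 0, -1], [0, 0, 0, 0.1, -0.2, 0, -1], [0, 0, 0, 0.08, -0.2, 0, -1], [0, 0, 0, 0.05, -0.12, 0, -1], [0, 0, 0, 0, 0, 0, -1], [0, 0, 0, 0, 0, 0, -1]]]'

```text
time_s: 19.7
ee_pos: [607.5, -163.5, 220.0]
ee_rot: [-179.9, -0.1, 98.7]
force: [0.5, 0.3, 0.4]
gripper_width: 91.0
gripper_force: 0.0
```

Run:
```python
from h import *
s=env.state(); print(s["ee_pos"],s["ee_rot"])
c,im,P=wrist("pics/w6.png"); 
hsv=cv2.cvtColor(im,cv2.COLOR_RGB2HSV); b=(hsv[...,0]>100)&(hsv[...,0]<130)&(hsv[...,1]>120)&(hsv[...,2]>50)
for nm,m in (("handle",b&(P[...,2]>50)&(P[...,2]<70)),("bar",(P[...,2]>18)&(P[...,2]<30)&(abs(P[...,0]-601)<60)&(abs(P[...,1]+131)<130))):
    m=cv2.morphologyEx(m.astype(np.uint8),cv2.MORPH_OPEN,np.ones((3,3)))>0
    q=P[m]; v,u=np.nonzero(m); print(nm,len(q),cv2.minAreaRect(q[:,:2].astype(np.float32)) if len(q)>3 else "",q[:,2].mean() if len(q) else "",(u.min(),u.max(),v.min(),v.max()) if len(q) else "")
```

```text
[ 607.52142926 -163.45039938  219.96944842] [-1.79944103e+02 -7.19934698e-02  9.87401535e+01]
handle 623 ((598.0357055664062, -132.59996032714844), (11.227264404296875, 58.8055305480957), 8.250723838806152) 58.29079314521532 (np.int64(267), np.int64(278), np.int64(122), np.int64(179))
bar 2956 ((597.9259643554688, -133.36502075195312), (24.0447940826416, 189.61227416992188), 7.451821804046631) 23.429341626348585 (np.int64(262), np.int64(285), np.int64(58), np.int64(227))
```

View pics/w6.png

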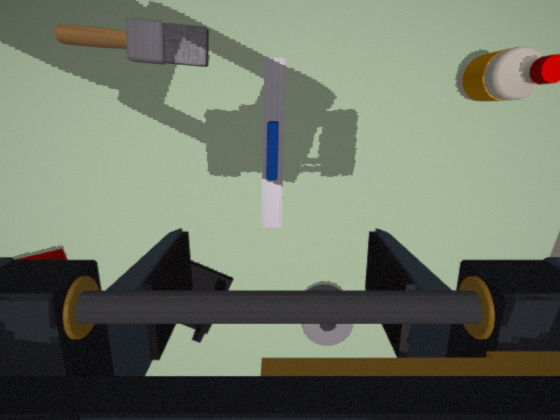

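The wrist view shows the comb at (273,143) with its blue handle at rows 122–179. Its centre is (598, -133), yaw ≈7.6°, and it is clear of its neighbours.

>>> send_rows --targets '[[[0, 0, -0.012, -0.05, 0.137, 0, 0.0], [0, 0, 0, 0, 0, -0.15, 0.0], [0, 0, 0, 0, 0, -0.2, 0.0], [0, 0, 0, 0, 0, -0.2, 0.0], [0, 0, 0, 0, 0, -0.2, 0.0], [0, 0, 0, 0, 0, -0.2, 0.0], [0, 0, 0, 0, 0, -0.1, 0.0], [0, 0, 0, 0, 0, -0.05, 0.0], [0, 0, 0, 0, 0, -0.045, 0.0], [0, 0, 0, 0, 0, 0, 0.0], [0, 0, 0, 0, 0, 0, 0.0]]]' --grip_force 35

```text
time_s: 20.85
ee_pos: [598.6, -136.5, -7.2]
ee_rot: [179.9, 0.0, 97.7]
force: [-0.4, -0.4, -0.9]
gripper_width: 45.5
gripper_force: 0.0
```

>>> send_rows --targets '[[[0, 0, 0, 0, 0, 0, 1], [0, 0, 0, 0, 0, 0, 1], [0, 0, 0, 0, 0, 0, 1], [0, 0, 0, 0, 0, 0, 1], [0, 0, 0, 0, 0, 0, 1], [0, 0, 0, 0, 0, 0, 1], [0, 0, 0, 0, 0, 0, 1], [0, 0, 0, 0, 0, 0, 1]]]'

```text
time_s: 21.65
ee_pos: [597.6, -136.6, -8.3]
ee_rot: [-180.0, 0.0, 97.7]
force: [-0.6, 0.1, 2.2]
gripper_width: 11.5
gripper_force: 35.0
```

>>> send_rows --targets '[[[0, 0, 0, 0, 0, 0.05, 1], [0, 0, 0, 0, 0, 0.15, 1], [0, 0, 0, 0, 0, 0.2, 1], [0, 0, 0, 0, 0, 0.2, 1], [0, 0, 0, 0, 0, 0.2, 1], [0, 0, 0.02, 0, 0.1, 0.15, 1], [0, 0, 0, -0.06, 0.2, 0, 1], [0, 0, 0, -0.07, 0.22, 0, 1], [0, 0, 0, -0.07, 0.22, 0, 1], [0, 0, 0, -0.07, 0.22, 0, 1], [0, 0, 0, -0.07, 0.22, 0, 1], [0, 0, 0, -0.05, 0.15, 0, 1]]]'

```text
time_s: 22.85
ee_pos: [518.1, 132.1, 181.9]
ee_rot: [-180.0, -0.1, 99.6]
force: [0.5, 0.2, -3.1]
gripper_width: 11.9
gripper_force: 35.0
```

>>> send_rows --targets '[[[0, 0, 0, -0.04, 0.13, 0, 1], [0, 0, 0, 0, 0, 0, 1], [0, 0, 0, 0, 0, 0, 1], [0, 0, 0, 0, 0, 0, 1]]]'

```text
time_s: 23.25
ee_pos: [511.8, 154.7, 181.7]
ee_rot: [180.0, 0.0, 99.4]
force: [0.3, -0.3, -1.9]
gripper_width: 12.0
gripper_force: 35.0
```

```bash
cat > combm.py <<'E'
from h import *
s=env.state(); R=Ro.from_euler('xyz',s["ee_rot"],degrees=True).as_matrix(); print(s["ee_pos"],s["ee_rot"],s["force"],s["gripper_width"])
Rz=Ro.from_euler('z',9.4,degrees=True).as_matrix()
for nm in ("wrist","scene","top"):
    c=cam(nm) ; im,d=optics.grab_frame(nm); P=cloud(c,d)
    if nm=="wrist": cv2.imwrite("pics/wc.png",im[:,:,::-1])
    T=(P-s["ee_pos"])@R; W=(P-[512.45,158.3,0])@Rz
    m=(abs(T[...,2]+32)<5)&(abs(T[...,0]-3)<110)&(abs(T[...,1]-1)<22)
    m=cv2.morphologyEx(m.astype(np.uint8),cv2.MORPH_OPEN,np.ones((2,2)))>0
    q=W[m]; far=q[abs(q[:,1])>35]
    if len(far)<10: print(nm,len(q)); continue
    print(nm,len(q),cv2.minAreaRect(q[:,:2].astype(np.float32)),"z",np.percentile(q[:,2],[5,50,95]).round(1))
    k=np.linalg.lstsq(np.c_[far[:,:2],np.ones(len(far))],far[:,2],rcond=None)[0]; print("  plane dz/dx,dz/dy,z0",k.round(4),"x range/y range",far.min(0).round(1),far.max(0).round(1))
    for a in (45,60,75,88,-45,-60,-75,-88):
        e=q[abs(q[:,1]-a)<5]
        if len(e)>5: print("   y",a,"x",np.percentile(e[:,0],[3,97]).round(1),"mid",np.percentile(e[:,0],[3,97]).mean().round(2))
E
python3 combm.py
```

```text
[511.78814992 154.73577402 181.65772594] [1.79993530e+02 2.74772396e-02 9.94439643e+01] [ 0.32229083 -0.29439359 -1.94552344] 11.953696097063961
wrist 8039 ((-5.217178821563721, 27.297256469726562), (189.40585327148438, 34.576927185058594), 78.41813659667969) z [nan nan nan]
  plane dz/dx,dz/dy,z0 [-1.134700e+00 -3.230000e-02  2.136348e+02] x range/y range [-11.5 -68.9  -2. ] [ 28.  117.3 215.7]
   y 45 x [-10.6  11.5] mid 0.49
   y 60 x [-10.8  11.7] mid 0.43
   y 75 x [-10.6  11.7] mid 0.52
   y 88 x [-10.8  11.6] mid 0.37
   y -60 x [-6.9  8.3] mid 0.66
scene 622 ((-58.11429977416992, 25.339324951171875), (174.99838256835938, 217.65618896484375), 68.21407318115234) z [nan nan nan]
  plane dz/dx,dz/dy,z0 [-6.070000e-02 -4.300000e-03  2.128307e+02] x range/y range [-12.5 -94.6 203.1] [ 15.1  93.7 216.7]
   y 45 x [-9.5 12.5] mid 1.54
   y 60 x [-9.7 12.3] mid 1.33
   y 75 x [-11.  12.] mid 0.49
   y 88 x [-10.8  11.5] mid 0.36
   y -45 x [-1.6 12.5] mid 5.46
   y -60 x [-1.4 13.9] mid 6.28
   y -75 x [-2.  12.9] mid 5.46
   y -88 x [-1.1 12.6] mid 5.77
top 259 ((-3.549689769744873, -56.24887466430664), (23.986295700073242, 82.93426513671875), 15.671426773071289) z [nan nan nan]
  plane dz/dx,dz/dy,z0 [2.690000e-01 1.337000e-01 2.085813e+02] x range/y range [-11.4 -96.4   4.4] [ 18.  -35.2 220.7]
   y -45 x [-11.1   8.4] mid -1.34
   y -60 x [-11.    8.9] mid -1.02
   y -75 x [-11.2   8.7] mid -1.26
   y -88 x [-10.1  14.4] mid 2.16
```

Run:
```python
from h import *
Rz=Ro.from_euler('z',9.4,degrees=True).as_matrix()
for nm in ("wrist","scene"):
    c=cam(nm); im,d=optics.grab_frame(nm); P=cloud(c,d); W=(P-[512.45,158.3,0])@Rz
    m=(abs(W[...,2]-213)<6)&(abs(W[...,0]-.5)<13.5)&(abs(W[...,1])<100)
    q=W[m]; print(nm,len(q),np.percentile(q[:,2],[5,50,95]).round(1),"y",q[:,1].min().round(2),q[:,1].max().round(2))
    for x in (-8,-4,0,4,8):
        for sg in ((1,) if nm=="wrist" else (1,-1)):
            e=q[(abs(q[:,0]-x)<2)]; print("   x",x,(e[:,1]*sg).max().round(2)*sg,end="")
    f=q[abs(q[:,1])>40]; f=f[abs(f[:,2]-np.median(f[:,2]))<3]
    print("\n plane",np.linalg.lstsq(np.c_[f[:,:2],np.ones(len(f))],f[:,2],rcond=None)[0].round(4))
    # rack end post top +y: points z 117..123 
    p=W[(abs(W[...,2]-115)<8)&(abs(W[...,0])<30)&(W[...,1]>65)&(W[...,1]<95)]
    if len(p): print(" post",len(p),np.percentile(p,[2,50,98],axis=0).round(1).tolist())
    if nm=="wrist":
        for n,h in {"latch_left_pivot":121,"latch_left_pin":156}.items():
            for r in optics.place_of("wrist",n)[:2]: print(n,round(r["conf"],2),((ray(c,r["at"],h)-[512.45,158.3,0])@Rz).round(1))
```

```text
wrist 8076 [212.2 213.3 214.3] y -69.08 94.65
   x -8 94.62   x -4 94.53   x 0 94.47   x 4 94.55   x 8 94.65
 plane [-1.70000e-03 -2.00000e-04  2.13274e+02]
 post 164 [[-24.7, 72.8, 118.3], [-21.0, 77.7, 119.8], [24.4, 82.6, 121.6]]
latch_left_pivot 0.81 [-153.6   73.4  121. ]
latch_left_pivot 0.79 [ 22.2  79.3 121. ]
latch_left_pin 0.91 [-168.7   66.5  156. ]
latch_left_pin 0.78 [ 44.9 114.6 156. ]
scene 689 [208.  212.9 215.2] y -97.69 94.96
   x -8 94.23   x -8 26.54   x -4 94.96   x -4 -95.43   x 0 93.88   x 0 -95.39   x 4 94.57   x 4 -95.41   x 8 93.33   x 8 -97.14
 plane [-2.890000e-02 -4.000000e-04  2.131205e+02]
 post 99 [[-24.8, 70.5, 107.6], [-12.1, 78.3, 111.2], [29.1, 82.5, 121.2]]
```

Run:
```python
from h import *
Rz=Ro.from_euler('z',9.4,degrees=True).as_matrix()
def rep(tag,c,im,P,far_all=None):
    W=(P-[512.45,158.3,0])@Rz; im=im.astype(int); g=(im[...,1]>im[...,0]+20)&(im[...,1]>im[...,2]+10)
    camy=((c[2]-[512.45,158.3,0])@Rz)[1]
    for y in (50,30,10,-10,-30,-50):
        q=W[g&(abs(W[...,1]-y)<8)&(W[...,2]>105)&(W[...,2]<111)]
        if len(q)>15: print(tag,"board",y,len(q),"y pct",np.percentile(q[:,1],[3,25,50,75,97]).round(1),"x",q[:,0].min().round(1),q[:,0].max().round(1),"z",np.median(q[:,2]).round(1))
    for y in (80,-80):
        p=W[(abs(W[...,2]-119)<3)&(abs(W[...,0])<26)&(abs(W[...,0])>14)&(abs(W[...,1]-y)<14)]
        if len(p)>10: print(tag,"post",y,len(p),np.percentile(p,[2,50,98],axis=0).round(1).tolist())
    print(tag,"cam y",camy.round(0))
for f in ("w3","w5"):
    z=np.load(f+".npz"); rep(f,(z["K"],z["R"],z["o"]),z["im"],z["P"])
c,im,P=wrist(); rep("now",c,im,P)
for nm in ("scene","top"):
    c=cam(nm); im,d=optics.grab_frame(nm); rep(nm,c,im,cloud(c,d))
```

```text
w3 board 50 326 y pct [48.5 48.9 49.6 50.4 51. ] x -31.6 31.8 z 107.6
w3 board 10 258 y pct [ 8.6  9.1  9.8 10.4 11.1] x -31.9 32.1 z 107.7
w3 board -10 229 y pct [-11.3 -10.8 -10.2  -9.5  -9. ] x -32.1 31.4 z 107.9
w3 board -30 201 y pct [-31.2 -30.7 -30.1 -29.5 -29. ] x -31.3 31.5 z 107.8
w3 board -50 207 y pct [-51.2 -50.7 -50.  -49.4 -48.9] x -31.4 31.4 z 107.8
w3 post -80 188 [[-24.9, -87.0, 116.2], [-18.0, -81.7, 119.8], [20.5, -77.1, 121.2]]
w3 cam y -22.0
w5 board 50 334 y pct [48.5 48.9 49.6 50.4 51.1] x -31.7 32.2 z 107.7
w5 board 30 302 y pct [28.7 29.1 29.8 30.5 31.2] x -31.3 32.3 z 107.7
w5 board 10 291 y pct [ 8.6  9.   9.8 10.5 11.2] x -31.7 32.1 z 107.7
w5 board -10 246 y pct [-11.4 -10.8 -10.2  -9.5  -8.9] x -31.3 31.9 z 107.9
w5 board -30 214 y pct [-31.3 -30.8 -30.2 -29.6 -29.1] x -31.7 32.0 z 107.7
w5 board -50 215 y pct [-51.1 -50.6 -49.9 -49.3 -48.8] x -32.1 31.7 z 107.7
w5 post -80 185 [[-24.5, -87.1, 116.7], [-18.3, -82.2, 119.9], [17.7, -77.2, 121.3]]
w5 cam y -27.0
now board 50 108 y pct [49.1 49.2 49.9 50.7 51.2] x -31.4 32.2 z 107.7
now board 30 100 y pct 
[... 323 characters left out ...]
, 119.9], [19.6, 82.4, 121.4]]
now cam y 75.0
scene board 50 41 y pct [47.4 48.6 49.4 49.9 50.6] x -30.9 31.6 z 107.6
scene board 30 37 y pct [27.7 28.6 29.7 30.3 30.9] x -32.1 31.1 z 107.9
scene board 10 40 y pct [ 6.9  8.4  9.1 10.  11. ] x -30.9 31.5 z 106.9
scene board -10 37 y pct [-13.6 -11.4 -10.6 -10.1  -9. ] x -30.9 31.8 z 107.1
scene board -30 39 y pct [-33.4 -31.8 -30.7 -29.9 -28.9] x -33.5 31.9 z 107.4
scene board -50 40 y pct [-53.3 -51.5 -50.9 -50.1 -49. ] x -29.6 31.0 z 107.4
scene post 80 27 [[-24.4, 71.5, 116.5], [-19.6, 78.8, 119.1], [15.3, 82.0, 121.4]]
scene post -80 27 [[-24.4, -88.7, 116.1], [-17.6, -80.6, 118.8], [25.5, -77.1, 121.6]]
scene cam y 459.0
top cam y -185.0
```

>>> send_rows --targets '[[[0, 0, 0, -0.0025, 0.0015, 0, 1], [0, 0, 0, 0, 0, -0.1, 1], [0, 0, 0, 0, 0, -0.1, 1], [0, 0, 0, 0, 0, -0.1, 1], [0, 0, 0, 0, 0, -0.06, 1], [0, 0, 0, 0, 0, -0.03, 1], [0, 0, 0, 0, 0, 0, 1], [0, 0, 0, 0, 0, 0, 1]]]'

```text
time_s: 24.55
ee_pos: [511.8, 156.0, 104.4]
ee_rot: [179.9, -0.0, 99.5]
force: [0.0, 0.3, -2.4]
gripper_width: 11.7
gripper_force: 35.0
```

Run:
```python
from h import *
Rz=Ro.from_euler('z',9.4,degrees=True).as_matrix()
s=env.state(); print(s["ee_pos"],s["force"])
c,im,P=wrist("pics/w7.png"); W=(P-[512.45,158.3,0])@Rz; im=im.astype(int); g=(im[...,1]>im[...,0]+20)&(im[...,1]>im[...,2]+10)
for y in (50,30,10,-10):
    q=W[g&(abs(W[...,1]-y)<8)&(W[...,2]>105)&(W[...,2]<111)]
    if len(q)>15: print(y,len(q),np.percentile(q[:,1],[3,50,97]).round(1))
q=W[(abs(W[...,2]-135)<8)&(abs(W[...,0])<13)&(abs(W[...,1])<100)]; q=q[abs(q[:,2]-np.median(q[:,2]))<2.5]
print("bar z",np.median(q[:,2]),"yend",q[:,1].max(),"x",np.percentile(q[q[:,1]>45][:,0],[1,99]))
```

```text
[511.815883   155.99060742 104.36474002] [ 0.0282053   0.32328129 -2.36677654]
50 289 [48.7 50.  51.2]
30 286 [29.2 30.5 31.5]
10 288 [ 8.8 10.3 11.4]
-10 140 [-11.3  -9.5  -8.3]
bar z 136.09005185767737 yend 96.11515795920532 x [-11.50182475  12.03330068]
```

>>> send_rows --targets '[[[0, 0, 0, 0.001, -0.0045, 0, 1], [0, 0, 0, 0, 0, 0, 1], [0, 0, 0, 0, 0, 0, 1]]]'

```text
time_s: 24.9
ee_pos: [511.5, 154.9, 104.0]
ee_rot: [180.0, -0.0, 99.5]
force: [-0.3, 0.1, -3.2]
gripper_width: 12.1
gripper_force: 35.0
```

```bash
cat > rel.py <<'E'
from h import *
Rz=Ro.from_euler('z',9.4,degrees=True).as_matrix()
for i in range(2):
    s=env.state(); print(s["ee_pos"].round(2) if hasattr(s["ee_pos"],"round") else s["ee_pos"],s["time_s"])
    c,im,P=wrist(); W=(P-[512.45,158.3,0])@Rz; im=im.astype(int); g=(im[...,1]>im[...,0]+20)&(im[...,1]>im[...,2]+10)
    b=[]
    for y in (50,30,10,-10):
        q=W[g&(abs(W[...,1]-y)<8)&(W[...,2]>105)&(W[...,2]<111)]
        if len(q)>15: b.append(np.percentile(q[:,1],[3,97]).mean()-y)
    q=W[(abs(W[...,2]-128)<16)&(abs(W[...,0])<13)&(W[...,1]<100)&(W[...,1]>40)]; q=q[abs(q[:,2]-np.median(q[:,2]))<2.5]
    e=[q[abs(q[:,0]-x)<1.5][:,1].max() for x in (-9,-6,-3,0,3,6,9)]
    print("boards",np.round(b,2),"bar z",np.median(q[:,2]).round(2),"yend",np.round(e,1),"x",np.percentile(q[:,0],[1,99]).round(1))
E
python3 rel.py
```

```text
[511.53 154.88 103.98] 24.9
boards [0.   0.19 0.19 0.15] bar z 135.7 yend [95.  94.9 95.  95.  95.  95.1 94.9] x [-11.9  11.6]
[511.47 154.88 103.87] 24.95
boards [0.01 0.23 0.05 0.21] bar z 135.59 yend [95.  95.  95.  95.  95.  94.9 94.9] x [-12.   11.6]
```

>>> send_rows --targets '[[[0, 0, 0, 0, 0, -0.015, 1], [0, 0, 0, 0, 0, -0.015, 1], [0, 0, 0, 0, 0, -0.01, 1], [0, 0, 0, 0, 0, 0, 1]]]'

```text
time_s: 25.4
ee_pos: [510.9, 154.8, 95.1]
ee_rot: [-179.9, 0.0, 99.5]
force: [0.0, 0.0, -2.2]
gripper_width: 11.9
gripper_force: 35.0
```

```bash
python3 rel.py; python3 -c "
from h import *; print(env.state()['force'])"
```

```text
[510.94 154.77  95.05] 25.4
boards [-0.01  0.29  0.08  0.2 ] bar z 126.76 yend [94.9 95.  94.9 95.  95.  95.1 95.1] x [-12.4  11.1]
[511.17 154.83  95.31] 25.45
boards [-0.03  0.26  0.07  0.2 ] bar z 127.01 yend [95.  94.9 94.9 95.  95.  95.  95. ] x [-12.2  11.3]
[-0.04376905  0.17650765 -1.42787654]
```

>>> send_rows --targets '[[[0, 0, 0, 0.002, 0, -0.015, 1], [0, 0, 0, 0, 0, -0.01, 1], [0, 0, 0, 0, 0, -0.008, 1], [0, 0, 0, 0, 0, -0.004, 1], [0, 0, 0, 0, 0, 0, 1]]]'

```text
time_s: 26.0
ee_pos: [511.6, 154.8, 88.0]
ee_rot: [-180.0, 0.0, 99.5]
force: [-0.4, -0.6, -2.3]
gripper_width: 12.0
gripper_force: 35.0
```

```bash
python3 rel.py; python3 -c "
from h import *; print(env.state()['force'])"
```

```text
[511.62 154.84  88.04] 26.0
boards [0.04 0.25 0.07 0.31] bar z 119.74 yend [94.9 94.8 95.  94.9 94.9 95.  94.9] x [-11.8  11.7]
[511.7  154.84  88.15] 26.05
boards [-0.02  0.2   0.03  0.44] bar z 119.87 yend [94.9 94.9 94.9 94.8 94.9 94.9 95. ] x [-11.7  11.8]
[ 0.88297247  0.26082001 -2.55874183]
```

>>> send_rows --targets '[[[0, 0, 0, 0, 0, -0.004, 1], [0, 0, 0, 0, 0, -0.004, 1], [0, 0, 0, 0, 0, 0, 1]]]'

```text
time_s: 26.4
ee_pos: [511.9, 154.9, 87.6]
ee_rot: [179.9, -0.0, 99.5]
force: [-2.0, -1.0, 4.7]
gripper_width: 11.8
gripper_force: 35.0
```

>>> send_rows --targets '[[[0, 0, 0, 0, 0, 0.002, -0.3], [0, 0, 0, 0, 0, 0, -0.3], [0, 0, 0, 0, 0, 0, -0.3], [0, 0, 0, 0, 0, 0, -0.3], [0, 0, 0, 0, 0, 0, -0.3], [0, 0, 0, 0, 0, 0.1, -0.3], [0, 0, 0, 0, 0, 0.2, -0.3], [0, 0, 0, 0, 0, 0.2, -0.3], [0, 0, 0, 0, 0, 0.05, -0.3], [0, 0, 0, 0, 0, 0, -0.3], [0, 0, 0, 0, 0, 0, -0.3]]]'

```text
time_s: 27.5
ee_pos: [510.9, 154.6, 195.7]
ee_rot: [-179.9, 0.0, 99.5]
force: [-0.3, 0.2, -0.8]
gripper_width: 59.3
gripper_force: 0.0
```

Run:
```python
from h import *
Rz=Ro.from_euler('z',9.4,degrees=True).as_matrix()
s=env.state(); print(s["ee_pos"],s["ee_rot"],s["time_s"],s["gripper_width"],"tcp rack",(np.array(s["ee_pos"])-[512.45,158.3,0])@Rz)
def red(im,P,tag):
    W=(P-[512.45,158.3,0])@Rz; im=im.astype(int); r=(im[...,0]>im[...,1]+60)&(im[...,0]>im[...,2]+60)
    q=W[r&(W[...,2]>152)&(W[...,2]<160)&(abs(W[...,0])<80)&(abs(W[...,1])<140)]
    for sg in (1,-1):
        k=q[q[:,1]*sg>0]
        if len(k)>8: print(tag,sg,len(k),cv2.minEnclosingCircle(k[:,:2].astype(np.float32)),k.mean(0).round(1))
z=np.load("w5.npz"); red(z["im"],z["P"],"w5")
c,im,P=wrist("pics/w8.png"); red(im,P,"now")
W=(P-[512.45,158.3,0])@Rz
q=W[(abs(W[...,2]-120)<6)&(abs(W[...,0])<10)&(W[...,1]<100)&(abs(W[...,1])>36)]
print("bar z",np.percentile(q[:,2],[5,50,95]),np.linalg.lstsq(np.c_[q[:,:2],np.ones(len(q))],q[:,2],rcond=None)[0].round(4))
for nm in ("scene","top"):
    c=cam(nm); im,d=optics.grab_frame(nm); P=cloud(c,d); red(im,P,nm)
    W=(P-[512.45,158.3,0])@Rz
    for sg in (1,-1):
        q=W[(abs(W[...,2]-120)<8)&(abs(W[...,0])<9)&(W[...,1]*sg<94)&(W[...,1]*sg>36)]
        if len(q): print(nm,sg,len(q),"bar z",np.percentile(q[:,2],[5,50,95]).round(1))
```

```text
[510.86213923 154.62391059 195.68414391] [-1.79872867e+02  1.58247117e-02  9.94790149e+01] 27.5 59.344503553143234 tcp rack [ -2.16694007  -3.36738858 195.68414391]
w5 -1 169 ((27.731943130493164, -123.79936981201172), 5.977142810821533) [  27.6 -123.4  155.6]
now 1 299 ((43.8343505859375, 114.65470123291016), 5.988597393035889) [ 43.7 114.4 155.6]
now -1 129 ((27.812881469726562, -122.7588119506836), 5.808281898498535) [  27.5 -121.5  155.2]
bar z [118.1362163  119.27480547 120.3700688 ] [-6.00000e-04  1.00000e-04  1.19272e+02]
scene 1 25 ((43.419185638427734, 113.32650756835938), 5.99456787109375) [ 44.3 114.1 155.4]
scene -1 16 ((28.589303970336914, -124.68714141845703), 5.050362586975098) [  28.7 -123.3  155.1]
scene 1 185 bar z [116.5 119.2 121.6]
scene -1 129 bar z [116.8 119.4 121.2]
top -1 15 ((26.80815315246582, -125.25041198730469), 5.2347187995910645) [  27.  -125.5  156.4]
top -1 149 bar z [116.6 119.8 123.9]
```

The comb is home: bar top at 119.3 mm, level. The pins are at rack (43.8, 114.6) on the left and (27.8, -123.5) on the right. Next I'll close the left latch.

>>> send_rows --targets '[[[0, 0, 0, 0.028, 0.1, 0, 0.1], [0, 0, 0, 0.04, 0.2, 0, 0.1], [0, 0, 0, 0.04, 0.2, 0, 0.1], [0, 0, 0, 0.02, 0.104, 0, 0.1], [0, 0, 0, 0, 0, -0.1, 0.1], [0, 0, 0, 0, 0, -0.15, 0.1], [0, 0, 0, 0, 0, -0.15, 0.1], [0, 0, 0, 0, 0, -0.1, 0.1], [0, 0, 0, 0, 0, 0, 0.1]]]'

```text
time_s: 28.55
ee_pos: [534.4, 274.2, 92.6]
ee_rot: [-179.5, 0.2, 99.5]
force: [0.3, -0.5, -0.3]
gripper_width: 41.3
gripper_force: 0.0
```

>>> send_rows --targets '[[[0, 0, 0, 0, 0, 0, 1], [0, 0, 0, 0, 0, 0, 1], [0, 0, 0, 0, 0, 0, 1], [0, 0, 0, 0, 0, 0, 1], [0, 0, 0, 0, 0, 0, 1], [0, 0, 0, 0, 0, 0, 1], [0, 0, 0, 0, 0, 0, 1]]]' --grip_force 12

```text
time_s: 29.25
ee_pos: [537.7, 275.8, 97.9]
ee_rot: [179.9, -0.0, 99.5]
force: [-0.2, -0.8, 5.4]
gripper_width: 11.3
gripper_force: 12.0
```

>>> send_rows --targets '[[[0, 0, 0, -0.051, 0.011, 0, 1], [0, 0, 0, -0.051, -0.002, 0, 1], [0, 0, 0, -0.053, -0.016, 0, 1], [0, 0, 0, -0.046, -0.029, 0, 1], [0, 0, 0, -0.037, -0.04, 0, 1], [0, 0, 0, 0, 0, 0, 1]]]'

```text
time_s: 29.85
ee_pos: [488.1, 259.1, 97.4]
ee_rot: [-179.9, 0.0, 99.5]
force: [-0.2, 1.4, 6.4]
gripper_width: 11.2
gripper_force: 12.0
```

>>> send_rows --targets '[[[0, 0, 0, -0.026, -0.048, 0, 1], [0, 0, 0, -0.0125, -0.053, 0, 1], [0, 0, 0, 0.001, -0.055, 0, 1], [0, 0, 0, 0.002, -0.015, 0, 1], [0, 0, 0, 0, 0, 0, 1], [0, 0, 0, 0, 0, 0, 1]]]'

```text
time_s: 30.45
ee_pos: [481.7, 224.9, 97.1]
ee_rot: [-179.9, 0.1, 99.4]
force: [-0.4, 0.2, 6.9]
gripper_width: 12.0
gripper_force: 12.0
```

>>> send_rows --targets '[[[0, 0, 0, 0, 0, 0, 0.2], [0, 0, 0, 0, 0, 0, 0.2], [0, 0, 0, 0, 0, 0, 0.2], [0, 0, 0, 0, 0, 0, 0.2], [0, 0, 0, 0, 0, 0.15, 0.2], [0, 0, 0, 0.03, -0.1, 0.2, 0.2], [0, 0, 0, 0.05, -0.2, 0.15, 0.2], [0, 0, 0, 0.05, -0.2, 0, 0.2], [0, 0, 0, 0.02, -0.1, 0, 0.2], [0, 0, 0, 0, 0, 0, 0.2], [0, 0, 0, 0, 0, 0, 0.2]]]'

```text
time_s: 31.55
ee_pos: [512.0, 107.1, 196.1]
ee_rot: [-179.9, -0.0, 99.4]
force: [-0.4, 0.5, 1.1]
gripper_width: 36.4
gripper_force: 0.0
```

```bash
cat > pins.py <<'E'
from h import *
Rz=Ro.from_euler('z',9.4,degrees=True).as_matrix()
s=env.state(); print(s["ee_pos"],s["ee_rot"],s["time_s"],s["force"],"tcp rack",((np.array(s["ee_pos"])-[512.45,158.3,0])@Rz).round(1))
for nm in ("wrist","scene"):
    c=cam(nm); im,d=optics.grab_frame(nm); P=cloud(c,d); W=(P-[512.45,158.3,0])@Rz; im=im.astype(int); r=(im[...,0]>im[...,1]+60)&(im[...,0]>im[...,2]+60)
    q=W[r&(W[...,2]>152)&(W[...,2]<160)&(abs(W[...,0])<80)&(abs(W[...,1])<140)]
    for sg in (1,-1):
        k=q[q[:,1]*sg>0]
        if len(k)>8: print(nm,sg,len(k),cv2.minEnclosingCircle(k[:,:2].astype(np.float32)),k.mean(0).round(1))
    g=(im[...,1]>im[...,0]+20)&(im[...,1]>im[...,2]+10)
    for y in (50,30,10,-10,-30,-50):
        k=W[g&(abs(W[...,1]-y)<8)&(W[...,2]>102)&(W[...,2]<112)]
        if len(k)>8: print("  b",y,np.percentile(k[:,1],[3,97]).mean().round(1),np.percentile(k[:,2],90).round(1),end="")
    k=W[(abs(W[...,2]-120)<5)&(abs(W[...,0])<10)&(abs(W[...,1])<74)&(abs(W[...,1])>36)]; print("\n  bar",np.percentile(k[:,2],[10,50,90]).round(1))
E
python3 pins.py
```

```text
[512.04651566 107.11754346 196.07730976] [-1.79948545e+02 -3.57572438e-02  9.94192002e+01] 31.55 [-0.43276603  0.45546146  1.12411312] tcp rack [ -8.8 -50.4 196.1]
wrist 1 303 ((-17.597848892211914, 77.79781341552734), 5.974534034729004) [-17.7  77.5 155.7]
  b 50 49.8 108.6  b 30 30.1 108.6  b 10 10.2 108.9  b -10 -9.9 108.6  b -30 -29.9 108.5  b -50 -50.0 108.5
  bar [118.4 119.3 120.3]
scene 1 24 ((-16.833805084228516, 76.71588134765625), 6.474684715270996) [-17.   77.5 155.4]
scene -1 15 ((26.78432846069336, -124.2079849243164), 6.052248001098633) [  28.4 -123.3  155.2]
  b 50 49.2 109.3  b 30 29.6 108.8  b 10 8.8 108.9  b -10 -11.2 108.4  b -30 -31.1 108.5  b -50 -51.7 107.5
  bar [117.5 119.1 121. ]
```

>>> send_rows --targets '[[[0, 0, 0, 0.1, -0.146, 0, 0.1], [0, 0, 0, 0.138, -0.2, 0, 0.1], [0, 0, 0, 0, 0, 0, 0.1], [0, 0, 0, 0, 0, -0.1, 0.1], [0, 0, 0, 0, 0, -0.15, 0.1], [0, 0, 0, 0, 0, -0.15, 0.1], [0, 0, 0, 0, 0, -0.1, 0.1], [0, 0, 0, 0, 0, 0, 0.1]]]'

```text
time_s: 32.45
ee_pos: [557.0, 39.2, 93.3]
ee_rot: [-179.6, -0.1, 99.6]
force: [-0.8, 0.1, 0.4]
gripper_width: 41.3
gripper_force: 0.0
```

>>> send_rows --targets '[[[0, 0, 0, 0, 0, 0, 1], [0, 0, 0, 0, 0, 0, 1], [0, 0, 0, 0, 0, 0, 1], [0, 0, 0, 0, 0, 0, 1], [0, 0, 0, 0, 0, 0, 1], [0, 0, 0, 0, 0, 0, 1], [0, 0, 0, 0, 0, 0, 1]]]' --grip_force 12

```text
time_s: 33.15
ee_pos: [560.5, 37.9, 97.3]
ee_rot: [179.9, 0.0, 99.5]
force: [-1.0, -0.4, 5.7]
gripper_width: 11.3
gripper_force: 12.0
```

>>> send_rows --targets '[[[0, 0, 0, -0.055, -0.007, 0, 1], [0, 0, 0, -0.0545, 0.008, 0, 1], [0, 0, 0, -0.05, 0.022, 0, 1], [0, 0, 0, -0.043, 0.034, 0, 1], [0, 0, 0, 0, 0, 0, 1], [0, 0, 0, -0.033, 0.044, 0, 1], [0, 0, 0, -0.02, 0.051, 0, 1], [0, 0, 0, -0.0065, 0.033, 0, 1], [0, 0, 0, 0, 0, 0, 1], [0, 0, 0, 0, 0, 0, 1]]]'

```text
time_s: 34.15
ee_pos: [505.6, 75.4, 96.3]
ee_rot: [-179.8, -0.0, 99.5]
force: [-3.0, 0.1, 7.8]
gripper_width: 11.6
gripper_force: 12.0
```

>>> send_rows --targets '[[[0, 0, 0, 0, 0, 0, 0.2], [0, 0, 0, 0, 0, 0, 0.2], [0, 0, 0, 0, 0, 0, 0.2], [0, 0, 0, 0, 0, 0, 0.2], [0, 0, 0, 0, 0, 0.15, 0.2], [0, 0, 0, 0, -0.1, 0.2, 0.2], [0, 0, 0, 0.02, -0.2, 0.15, 0.2], [0, 0, 0, 0.02, -0.2, 0, 0.2], [0, 0, 0, 0, -0.1, 0, 0.2], [0, 0, 0, 0, 0, 0, 0.2], [0, 0, 0, 0, 0, 0, 0.2]]]'

```text
time_s: 35.25
ee_pos: [515.3, -44.8, 196.0]
ee_rot: [-180.0, -0.1, 99.4]
force: [0.9, -0.3, -0.2]
gripper_width: 36.4
gripper_force: 0.0
```

```bash
python3 pins.py
```

```text
[515.2577646  -44.82205457 195.95896962] [-1.79959909e+02 -5.88892860e-02  9.94107937e+01] 35.25 [ 0.9058712  -0.34067514 -0.19177766] tcp rack [ -30.4 -200.9  196. ]
wrist -1 291 ((-18.418432235717773, -83.29046630859375), 5.9803667068481445) [-18.6 -83.4 155.7]
  b -50 -50.3 108.5
  bar [118.3 119.4 120.4]
scene 1 25 ((-17.441314697265625, 77.36534118652344), 5.307074069976807) [-17.2  77.9 155.2]
scene -1 16 ((-18.678050994873047, -82.73573303222656), 6.012914180755615) [-18.2 -82.1 155.1]
  b 50 48.9 108.5  b 30 29.2 108.9  b 10 8.8 108.0  b -10 -10.6 107.5  b -30 -30.1 109.4  b -50 -51.0 109.0
  bar [118.1 119.4 121. ]
```

```bash
python3 -c "
from workcell import env
print(env.job_done())"
```

```text
the job is handed in; nothing more can be done
None
```

The job is handed in after about 35 s of the 72 s limit: the board is fully down in the empty slot facing like the others, the comb's bar is home and level, and both latches are closed. These were checked by camera, and the result of the judging was not shown.

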